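Hang the two-bolt flange on the carousel's free hook

TASK

First turn the carousel rack until its empty hook points the same way as the pointer tab on the rack's base. Then take the tall two-eared exhaust flange out of the slotted stand, hang it by its big centre bore on that hook and leave it hanging still, with the hook still in line with the pointer. Do not disturb the plain round ring, the spray bottle or the carton.

Things in the scene. Friction and masses are not known exactly. Their poses are not given: they have to be found in the camera images.
- rack: Fixed dark steel foot of the carousel, a disc 170 mm across, 20 mm high. Origin: centre of its underside, on the turning axis; z up. An aluminium pointer tab 26 mm wide, 14 mm high juts out along its own -x to 128 mm from the axis: that is the front. Above turns a 40 mm column with a 56 mm collar, top at 187 mm; only hooks and hung parts stand higher.
- turntable (a joint): Turn of the column with its four hooks about the vertical axis, rad; 0 = empty hook over the pointer tab, growing counter-clockwise seen from above; a full turn (6.283) is the same place again. Starts between 0.8 and 5.5, turns freely either way and stays where left (friction 0.15 N m: about 2 N sideways at 80 mm from the axis).
- free_hook (a point): Seat of the empty hook: on the centre line of its bar, 75 mm from the turning axis, 180 mm above the counter. Site axes turn with the rack: -x points outward along the hook, z up. Hooks: four steel bars 8 mm thick, 90 degrees apart, level out to 106 mm from the axis, then sloping up to the tip.
- free_hook_tip (a point): End of the empty hook (centre of its round tip), 118 mm from the turning axis, 194 mm above the counter. The other three hooks each carry a two-eared flange like the loose one, 75 mm from the axis; those swing a little on their hooks and cannot come off; their ears reach 223 mm above the counter.
- stand: Fixed wooden slotted stand 150 x 100 mm, origin at the centre of its underside, z up. Two places, 45 mm from the origin along its -x and +x; in each a flat part stands on edge on the 12 mm high floor, faces towards -x and +x, between rails 48 mm high and end posts 64 mm high. One holds the two-eared flange, the other the plain ring.
- flange_bore (a point): Centre of the loose two-eared steel flange, its bore and its mass (0.25 to 0.5 kg). Plate 10 mm thick (its x), 128 mm tall (its z), 72 mm wide at mid-height (its y); bore 50 mm; rounded ears 28 mm wide at top and bottom, centred 50 mm from here. Starts upright; grip the upper ear's faces from above. Hung by the bore, this point is 21 mm below the hook bar's centre line.
- flange: The same two-eared flange; origin at the bottom of its lower ear, 64 mm below the bore centre, same axes.
- ring_centre (a point): Centre of the plain round steel ring, 72 mm across, 50 mm bore, 10 mm thick, standing in the stand's other place. To be left alone.
- spray: White spray bottle, 72 mm across, 201 mm tall, loose on the counter; origin at the centre of its underside. To be left alone.
- carton: Cardboard carton 120 x 160 x 90 mm, loose on the counter; origin at the centre of its underside. To be left alone.
Mind the look-alikes: they are no part of the job. What is shaped like the flange but orange or yellow is not meant.

How it is judged:
By the outcome, as a careful person would: the job done as asked, in the order asked, and still so for the second after the job is handed in, with the robot touching nothing.
It also fails if it takes over 64 s, if anything falls off the work surface, if the arm or the gripper's body presses on something with over 40 N, if the wrist force passes 120 N, or if a joint passes its speed limit or range.

ROBOT

A 7-joint arm with a two-finger parallel gripper is mounted at the origin on the work surface. World frame = base frame: x ahead of the robot, y to its left, z up, the work surface at z = 0. Lengths are in m, angles in rad, forces in N, time in s.
With the tool pointing down it reaches from about 0.425 to 0.925 m from the base axis. Payload 6.8 kg.
Tool frame: the origin (TCP) lies on the centre line of the jaws, within the pads' length; the fingertips stand 17 mm ahead of it and the grasp point (between the pads) lies 2 mm behind it (nose_length is the distance from the TCP to the fingertips, in m); z points along the fingers, x is the direction in which the jaws open and shut, and the axes are right-handed (so a half turn about z gives the same grasp; the last joint's range is limited). The gripper opens to 85 mm and grips with 20 to 120 N. Pads are 22 mm wide; open, the fingers measure 114 mm over their backs; the gripper's body (76 mm by 85 mm) begins 54 mm behind the grasp point. The pads swing forward as they close: fully open they stand 13 mm farther back than shut.
Start: joints at [1.236, 0.477, 0.022, 1.555, -0.011, 1.109, -0.083], TCP at [0.152, -0.658, 0.248] pointing down, gripper open.
Joint ranges: [-2.96, 2.96], [-0.34, 2.1], [-1.41, 1.46], [0.24, 2.44], [-1.37, 4.51], [0.17, 1.92], [-2.96, 2.96]. Speed limits (rad/s): [2.39, 2.39, 3.14, 3.14, 3.14, 3.14, 3.14].

INTERFACE

Orientations are given as a unit quaternion [w, x, y, z].
In Python, from station import * gives the robot as it stands.
- The arm moves only by the tool send_rows, never from a script. Its argument "commands" is a list of rows, each an object with "translation": the shift along the tool's x, y, z in m, a list of three; "rot": the turn, a rotation vector about the tool's x, y, z in degrees, a list of three; "grip": the finger opening in m, from 0 to 0.0854. In form: [{"translation": [tx, ty, tz], "rot": [rx, ry, rz], "grip": grip}, ...]. A call has exactly 5 rows; each row shifts and turns the commanded pose from where the row before left it, along the tool's axes as they then stand; what a row does not reach is not made up. A row lasts 1/12 s, in which the tool goes at most 41.7 mm and 7.16 degrees, less where a joint would pass 70% of its speed; a pose out of reach is approached as far as the arm can. A call with a gripper value outside its range is refused whole. The fingers move at their own pace and stop on an object; "force" is the grip in N (left out, the last holds). Time passes only in rows, so rows that do not move let the fingers close, or fill a call up. It gives the time, the measured TCP pose, the force and the opening at its end, in the units of the state.
- get_obs(): the state, without advancing time (a new reading comes with each control period).
- read_camera(name): name is "scene" or "top" or "wrist"; returns a dict with "pixels" (384x512x3 uint8, red, green, blue), "depth" (384x512 float32, m along the optical axis (not along the pixel's ray), 0 where there is no reading), "mtx" (3x3 intrinsics, pixels), "dist" ([k1, k2, p1, p2, k3] as OpenCV has them; the pictures are not rectified), "extrinsics" (4x4, takes a point from camera to world coordinates). Camera axes: x right, y up, looking along -z (the intrinsics and any distortion apply to the point x, -y, -z); pixel columns grow to the right and rows downward; lengths in m; the calibration is good to about 2 mm. A picture is of the moment at which its call begins.
- hand_in(): hands the job in, once; it reports no verdict.
The state is a dict: "t": time; "q": joint angles; "joint_vel": joint speeds; "joint_torque": joint torques, N m; "eef_pos": TCP position; "tool_rot": TCP orientation; "contact_force": force on the tool from outside, world axes, zero at the start; "torque": the same for the moment, N m; "gripper_width": opening from 0.0 (shut) to 1.0 (fully open).
Only numpy, scipy, OpenCV 4.12 (cv2) and the standard library are available. Lean on these libraries where they do the work, as an engineer would, in place of code of your own. Each camera call takes 0.05 s, during which the arm holds its last target.

## Working session

There is one attempt and no reset: what is moved stays moved. The work goes in short steps, Python scripts to look and compute and a tool call to move; the robot and the scene stay as the last step left them, time stands still between calls to the robot, and variables do not carry over. Pictures are saved under pics/ and viewed, and the job is handed in when it is done.

Besides the shell and the picture viewer there is one more tool, called after "Request:" as name(argument=value, ...) on one line, values as JSON. send_rows: Moves the arm, as the interface text tells. Its arguments: {"type":"object","properties":{"commands":{"type":"array","items":{"type":"object","properties":{"translation":{"type":"array","items":{"type":"number"}},"rot":{"type":"array","items":{"type":"number"}},"grip":{"type":"number"}}}},"force":{"type":"number"}},"required":["commands"]}

```bash
ls; mkdir -p pics; python3 - <<'E'
from station import *
import cv2,numpy as np
o=get_obs(); print({k:np.round(v,3) for k,v in o.items()})
for n in("scene","top","wrist"):
    r=read_camera(n); cv2.imwrite(f"pics/{n}0.png",r["pixels"][:,:,::-1]); np.savez(f"{n}0.npz",**r)
    print(n,np.round(r["mtx"],1).tolist(),r["dist"],np.round(r["extrinsics"],3).tolist(),(r["depth"]>0).mean())
E
```

```text
pics
{'t': np.float64(0.0), 'q': array([ 1.236,  0.478,  0.022,  1.556, -0.011,  1.109, -0.083]), 'joint_vel': array([ 0.   ,  0.   ,  0.001, -0.001,  0.   ,  0.   ,  0.001]), 'joint_torque': array([-1.0000e-03, -5.9645e+01,  1.6080e+00, -2.8120e+01,  1.3000e-02,
        9.0000e-03, -0.0000e+00]), 'eef_pos': array([ 0.152, -0.657,  0.247]), 'tool_rot': array([-0.001,  0.783, -0.623, -0.001]), 'contact_force': array([-0.569,  0.121, -0.147]), 'torque': array([0.01 , 0.039, 0.017]), 'gripper_width': np.float64(0.996)}
scene [[404.3, 0.0, 260.7], [0.0, 404.3, 188.7], [0.0, 0.0, 1.0]] [-0.04083195  0.          0.          0.          0.        ] [[0.615, -0.567, 0.549, 1.309], [0.789, 0.449, -0.42, -0.564], [-0.008, 0.691, 0.723, 1.09], [0.0, 0.0, 0.0, 1.0]] 0.9945170084635416
top [[372.8, 0.0, 257.7], [0.0, 372.8, 189.9], [0.0, 0.0, 1.0]] [0.01898416 0.         0.         0.         0.        ] [[0.024, 0.984, -0.176, 0.368], [-1.0, 0.025, 0.001, -0.016], [0.005, 0.175, 0.984, 1.266], [0.0, 0.0, 0.0, 1.0]] 0.9958089192708334
wrist [[318.8, 0.0, 255.7], [0.0, 318.8, 191.5], [0.0, 0.0, 1.0]] [-0.00252136  0.          0.          0.          0.        ] [[0.224, 0.936, 0.27, 0.22], [-0.975, 0.216, 0.06, -0.64], [-0.003, -0.277, 0.961, 0.373], [0.0, 0.0, 0.0, 1.0]] 0.9962412516276041
```

View pics/scene0.png

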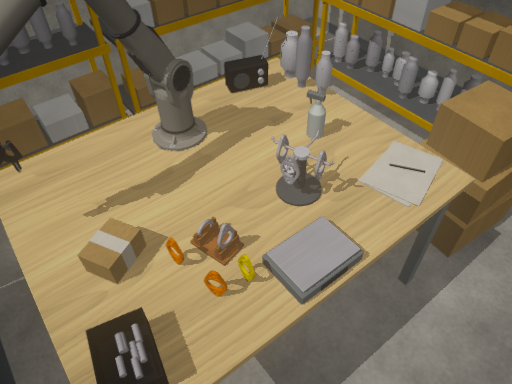

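View pics/top0.png

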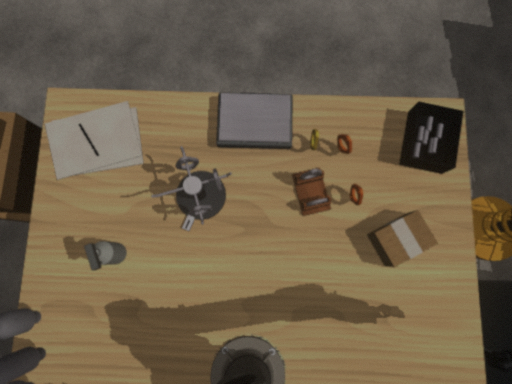

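View pics/wrist0.png

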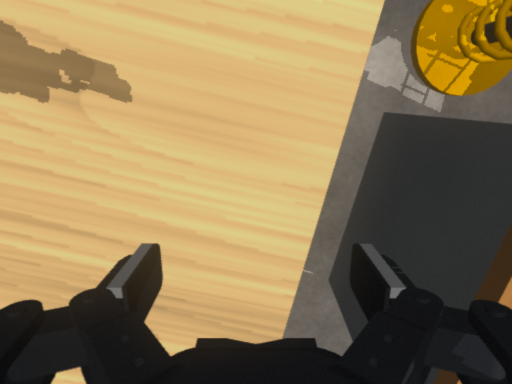

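```bash
cat > h.py <<'E'
import numpy as np,cv2
def ray(r,uv):
    uv=np.asarray(uv,float).reshape(-1,1,2)
    n=cv2.undistortPoints(uv,r["mtx"],r["dist"]).reshape(-1,2)
    d=np.c_[n[:,0],-n[:,1],-np.ones(len(n))]
    E=r["extrinsics"]; return E[:3,3],d@E[:3,:3].T
def plane(r,uv,z):
    o,d=ray(r,uv); return o+d*((z-o[2])/d[:,2])[:,None]
def cloud(r):
    H,W=r["depth"].shape; vv,uu=np.mgrid[:H,:W]
    o,d=ray(r,np.c_[uu.ravel(),vv.ravel()])
    return (o+d*r["depth"].ravel()[:,None]).reshape(H,W,3)
def proj(r,P):
    E=np.linalg.inv(r["extrinsics"]); p=np.atleast_2d(P)@E[:3,:3].T+E[:3,3]
    p=p*[1,-1,-1]; return cv2.projectPoints(p,np.zeros(3),np.zeros(3),r["mtx"],r["dist"])[0].reshape(-1,2)
def tri(r1,a,r2,b):
    o1,d1=ray(r1,a);o2,d2=ray(r2,b);d1=d1[0];d2=d2[0]
    s=np.linalg.lstsq(np.c_[d1,-d2],o2-o1,rcond=None)[0]
    p,q=o1+s[0]*d1,o2+s[1]*d2
    return (p+q)/2,np.linalg.norm(p-q)
E
python3 - <<'E'
from h import *
t=np.load("top0.npz");s=np.load("scene0.npz")
def crop(r,x0,y0,x1,y1,k,name):
    im=r["pixels"][y0:y1,x0:x1,::-1]; cv2.imwrite(name,cv2.resize(im,None,fx=k,fy=k,interpolation=cv2.INTER_CUBIC))
crop(t,140,135,250,245,5,"pics/c1.png")
crop(t,280,120,380,220,5,"pics/c2.png")
crop(s,255,125,345,210,6,"pics/c3.png")
crop(s,155,205,265,305,5,"pics/c4.png")
C=cloud(t)
for n,z in(("table",0),("foot",.02)):pass
for (u,v) in [(200,205),(193,184),(187,222),(310,190),(113,252),(400,240),(355,195),(314,140),(344,143)]: print((u,v),np.round(C[v,u],3))
E
```

```text
(200, 205) [0.507 0.145 0.216]
(193, 184) [0.573 0.174 0.184]
(187, 222) [0.475 0.215 0.023]
(310, 190) [ 0.594 -0.195  0.018]
(113, 252) [0.371 0.416 0.117]
(400, 240) [ 0.43  -0.467  0.088]
(355, 195) [ 0.583 -0.352  0.004]
(314, 140) [ 0.744 -0.196  0.103]
(344, 143) [ 0.768 -0.317  0.003]
```

View pics/c1.png

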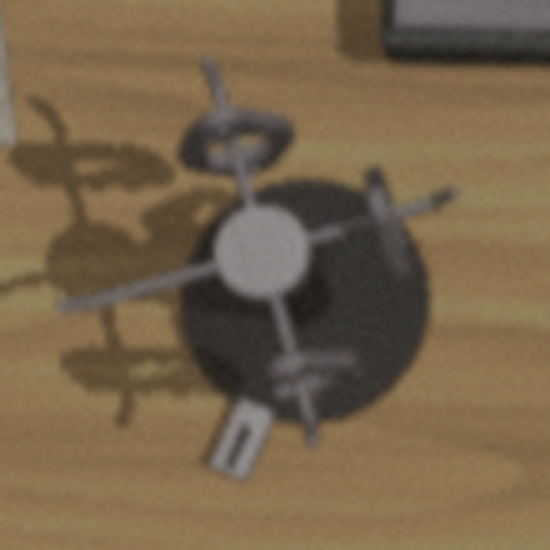

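View pics/c2.png

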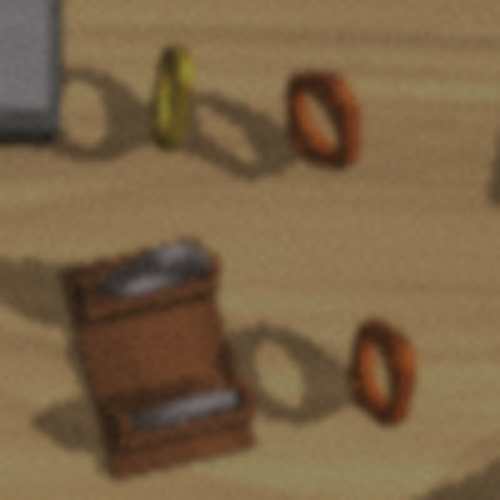

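View pics/c3.png

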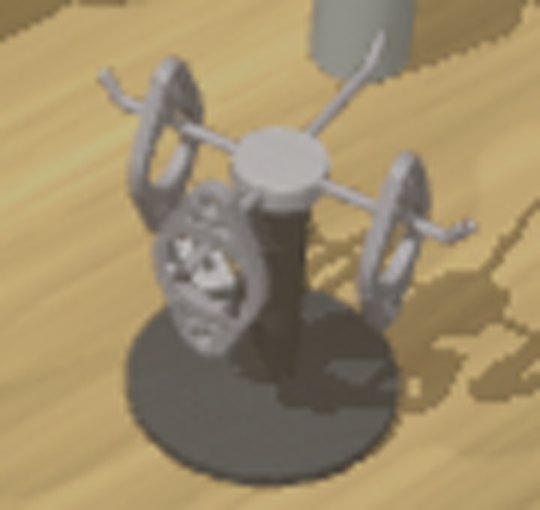

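View pics/c4.png

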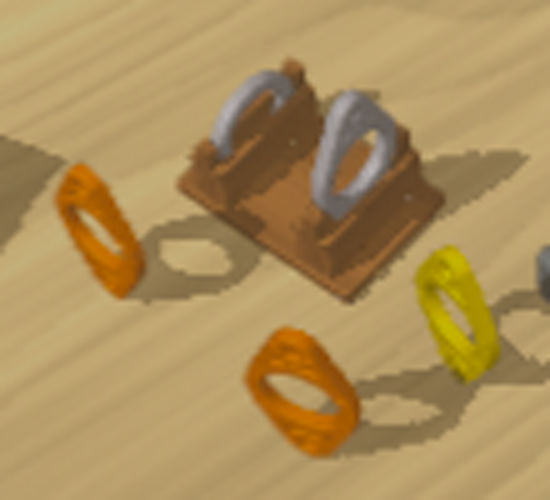

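```bash
python3 - <<'E'
from h import *
t=np.load("top0.npz");s=np.load("scene0.npz")
np.set_printoptions(suppress=True,precision=4)
C=cloud(t);CS=cloud(s)
# collar top by depth
u0=lambda a:(140+a[0]/5-.4,135+a[1]/5-.4)
print("collar top ray", plane(t,[u0((262,252))],.187))
for cc,nm,r in((C,"top",t),(CS,"scene",s)):
    m=(abs(cc[...,2]-.187)<.005)&(np.hypot(cc[...,0]-.57,cc[...,1]-.17)<.035)
    p=cc[m]; print(nm,"collar",m.sum(),np.median(p,0),p.min(0),p.max(0))
# foot: dark pixels
for cc,nm,r in((C,"top",t),(CS,"scene",s)):
    m=(abs(cc[...,2]-.02)<.006)&(np.hypot(cc[...,0]-.57,cc[...,1]-.17)<.14)
    v,u=np.nonzero(m); P=plane(r,np.c_[u,v],.02); px=r["pixels"][m].mean(1)
    mu=np.median(px)
    d=P[px<110]; c=cv2.minEnclosingCircle(d[:,:2].astype(np.float32)); print(nm,"foot",len(d),c, px.min(),px.max())
    im=np.zeros(m.shape,np.uint8); im[m]=255; cv2.imwrite(f"pics/m_{nm}.png",im)
print("tab tip / sides",plane(t,[u0((209,462)),u0((243,481)),u0((226,472))],.014),plane(t,[u0((256,401))],.014))
print("tip ray", plane(t,[u0((65,305))],.194))
print("tip tri",tri(t,[u0((65,305))],s,[(255+377/6-.4,125+40/6-.4)]))
E
```

```text
collar top ray [[0.5698 0.1764 0.187 ]]
top collar 289 [0.5722 0.1759 0.1868] [0.5379 0.1382 0.182 ] [0.6006 0.2035 0.1919]
scene collar 165 [0.5723 0.173  0.1872] [0.5366 0.1417 0.1821] [0.5993 0.2021 0.1912]
top foot 746 ((0.5515048503875732, 0.18259361386299133), 0.1028408482670784) 34.333333333333336 143.33333333333334
scene foot 639 ((0.5644010901451111, 0.17568977177143097), 0.0928807184100151) 64.0 183.0
tab tip / sides [[0.4584 0.2347 0.014 ]
 [0.4463 0.2112 0.014 ]
 [0.4521 0.2229 0.014 ]] [[0.5001 0.2056 0.014 ]]
tip ray [[0.5343 0.2875 0.194 ]]
tip tri (array([0.5336, 0.2863, 0.1954]), np.float64(0.0018479353801691683))
```

```bash
python3 - <<'E'
from h import *
t=np.load("top0.npz");s=np.load("scene0.npz")
np.set_printoptions(suppress=True,precision=4)
from scipy.ndimage import label
for r,nm in((t,"top"),(s,"scene")):
    cc=cloud(r); hsv=cv2.cvtColor(r["pixels"],cv2.COLOR_RGB2HSV)
    m=(hsv[...,1]<70)&(cc[...,2]>.03)&(cc[...,2]<.17)&(abs(cc[...,0]-.61)<.1)&(abs(cc[...,1]+.2)<.09)
    L,n=label(m)
    for i in range(1,n+1):
        p=cc[L==i]
        if len(p)<15: continue
        v,u=np.nonzero(L==i)
        q=p[:,:2]-p[:,:2].mean(0); w,V=np.linalg.eigh(q.T@q)
        k=p[:,2].argmax(); hi=p[p[:,2]>p[:,2].max()-.02]
        print(nm,len(p),(u.mean().round(),v.mean().round()),"med",np.median(p,0),"min",p.min(0),"max",p.max(0),"dir",np.degrees(np.arctan2(V[1,1],V[0,1])),"hi",hi.mean(0),(u[k],v[k]))
    b=(hsv[...,0]<15)&(hsv[...,1]>90)&(abs(cc[...,2])<.075)&(abs(cc[...,0]-.61)<.1)&(abs(cc[...,1]+.2)<.09)
    p=cc[b]; lo=p[(abs(p[:,2]-.012)<.006)]
    print(nm,"stand",len(p),cv2.minAreaRect(p[:,:2].astype(np.float32)))
E
```

```text
top 123 (np.float64(311.0), np.float64(174.0)) med [ 0.6342 -0.1874  0.0987] min [ 0.6243 -0.2191  0.039 ] max [ 0.646  -0.1565  0.1413] dir 105.484548371215 hi [ 0.6349 -0.1881  0.1339] (np.int64(314), np.int64(169))
top 65 (np.float64(318.0), np.float64(201.0)) med [ 0.5506 -0.2145  0.0758] min [ 0.5385 -0.2483  0.0304] max [ 0.5609 -0.1818  0.0878] dir 104.13257359843925 hi [ 0.5491 -0.2109  0.0781] (np.int64(317), np.int64(201))
top stand 983 ((0.5931714177131653, -0.2053571194410324), (0.1485026329755783, 0.11154806613922119), 14.871347427368164)
scene 94 (np.float64(204.0), np.float64(226.0)) med [ 0.5517 -0.2189  0.0731] min [ 0.5398 -0.2463  0.0387] max [ 0.5627 -0.1783  0.0857] dir 104.11089546726066 hi [ 0.5514 -0.2164  0.077 ] (np.int64(202), np.int64(224))
scene 234 (np.float64(225.0), np.float64(234.0)) med [ 0.6385 -0.1929  0.0998] min [ 0.6245 -0.2243  0.0433] max [ 0.65   -0.1564  0.1417] dir 103.69753890836077 hi [ 0.6382 -0.1928  0.1318] (np.int64(225), np.int64(223))
scene stand 56 ((0.5968403816223145, -0.19792863726615906), (0.12804917991161346, 0.08995748311281204), 9.145638465881348)
```

Request:
send_rows(commands=[{"translation":[0,-0.04,-0.01],"rot":[0,0,-3.4],"grip":0.06},{"translation":[0,-0.04,-0.01],"rot":[0,0,-3.4],"grip":0.06},{"translation":[0,-0.04,-0.01],"rot":[0,0,-3.4],"grip":0.06},{"translation":[0,-0.04,-0.01],"rot":[0,0,-3.4],"grip":0.06},{"translation":[0,-0.04,-0.01],"rot":[0,0,-3.4],"grip":0.06}])

```text
t: 0.57
eef_pos: [0.3409, -0.5894, 0.2983]
tool_rot: [-0.0, 0.867, -0.499, -0.0]
contact_force: [-0.2, -1.3, 0.0]
gripper_width: 0.7
```

Request:
send_rows(commands=[{"translation":[0,-0.04,0],"rot":[0,0,-3.4],"grip":0.04},{"translation":[0,-0.04,0],"rot":[0,0,-3.4],"grip":0.04},{"translation":[0,-0.04,0],"rot":[0,0,-3.4],"grip":0.04},{"translation":[0,-0.04,0],"rot":[0,0,-3.4],"grip":0.04},{"translation":[0,-0.04,0],"rot":[0,0,-3.4],"grip":0.04}])

```text
t: 0.98
eef_pos: [0.5002, -0.4696, 0.2979]
tool_rot: [-0.0, 0.931, -0.365, -0.0]
contact_force: [0.6, -0.3, 0.5]
gripper_width: 0.469
```

Request:
send_rows(commands=[{"translation":[0,-0.04,0],"rot":[0,0,-3.4],"grip":0.04},{"translation":[0,-0.04,0],"rot":[0,0,-3.4],"grip":0.04},{"translation":[0,-0.04,0],"rot":[0,0,-3.4],"grip":0.04},{"translation":[0,-0.04,0],"rot":[0,0,-3.4],"grip":0.04},{"translation":[0,-0.04,0],"rot":[0,0,-3.4],"grip":0.04}])

```text
t: 1.4
eef_pos: [0.6175, -0.3085, 0.2978]
tool_rot: [-0.0, 0.975, -0.224, -0.0]
contact_force: [0.8, 0.4, 0.1]
gripper_width: 0.468
```

Request:
send_rows(commands=[{"translation":[0,-0.04,0],"rot":[0,0,-3.4],"grip":0.04},{"translation":[0,-0.04,0],"rot":[0,0,-3.4],"grip":0.04},{"translation":[0,-0.04,0],"rot":[0,0,-3.4],"grip":0.04},{"translation":[0,-0.04,0],"rot":[0,0,-3.4],"grip":0.04},{"translation":[0,-0.04,0],"rot":[0,0,-3.4],"grip":0.04}])

```text
t: 1.82
eef_pos: [0.6826, -0.1201, 0.2978]
tool_rot: [0.0, 0.997, -0.077, -0.0]
contact_force: [0.5, -0.1, -0.7]
gripper_width: 0.465
```

```bash
cat >> h.py <<'E'
def rel(pos,yaw):
    from station import get_obs
    from scipy.spatial.transform import Rotation as R
    o=get_obs(); q=o["tool_rot"]; r=R.from_quat([q[1],q[2],q[3],q[0]]); 
    tgt=R.from_euler("z",yaw,degrees=True)*R.from_euler("x",180,degrees=True)
    c=r.as_matrix()[:,0]
    print("now",np.round(o["eef_pos"],4),"yaw",round(np.degrees(np.arctan2(c[1],c[0])),2),"t",round(float(o["t"]),2),"F",np.round(o["contact_force"],1),"grip",round(float(o["gripper_width"])*.0854,4))
    print("toolframe shift mm",np.round(1000*r.as_matrix().T@(np.array(pos)-o["eef_pos"]),1),"rotvec deg",np.round(np.degrees((r.inv()*tgt).as_rotvec()),2))
E
python3 - <<'E'
from h import *; from station import *
w=read_camera("wrist"); np.savez("wrist1.npz",**w); cv2.imwrite("pics/w1.png",w["pixels"][:,:,::-1])
rel((.5427,.2604,.298),18.3)
E
```

```text
now [ 0.684  -0.1077  0.2981] yaw -7.95 t 1.87 F [1.2 8.  1.3] grip 0.0399
toolframe shift mm [-190.8 -345.     2.8] rotvec deg [ -0.44  -0.08 -26.25]
```

View pics/w1.png

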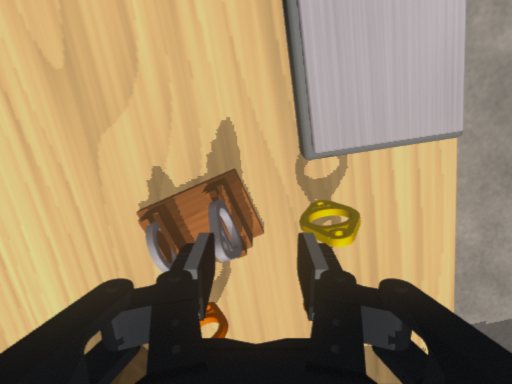

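Request:
send_rows(commands=[{"translation":[-0.011,-0.038,0],"rot":[0,0,-2.6],"grip":0.04},{"translation":[-0.011,-0.038,0],"rot":[0,0,-2.6],"grip":0.04},{"translation":[-0.011,-0.038,0],"rot":[0,0,-2.6],"grip":0.04},{"translation":[-0.011,-0.038,0],"rot":[0,0,-2.6],"grip":0.04},{"translation":[-0.011,-0.038,0],"rot":[0,0,-2.6],"grip":0.04}])

```text
t: 2.28
eef_pos: [0.6393, 0.0725, 0.2979]
tool_rot: [0.0, 0.999, 0.036, -0.0]
contact_force: [0.6, -0.3, -0.1]
gripper_width: 0.467
```

Request:
send_rows(commands=[{"translation":[-0.011,-0.038,0],"rot":[0,0,-2.6],"grip":0.04},{"translation":[-0.011,-0.038,0],"rot":[0,0,-2.6],"grip":0.04},{"translation":[-0.011,-0.038,0],"rot":[0,0,-2.6],"grip":0.04},{"translation":[-0.011,-0.038,0],"rot":[0,0,-2.6],"grip":0.04},{"translation":[-0.011,-0.038,0],"rot":[0,0,-2.6],"grip":0.04}])

```text
t: 2.7
eef_pos: [0.5546, 0.2506, 0.2981]
tool_rot: [0.0, 0.989, 0.149, -0.0]
contact_force: [0.2, 0.9, -0.5]
gripper_width: 0.466
```

```bash
python3 - <<'E'
from h import *; from station import *
read_camera("wrist")
w=read_camera("wrist"); np.savez("wrist2.npz",**w); cv2.imwrite("pics/w2.png",w["pixels"][:,:,::-1])
rel((.5427,.2604,.298),18.3)
E
```

```text
now [0.5505 0.2572 0.2989] yaw 17.74 t 2.8 F [-1.  -0.2 -0. ] grip 0.0402
toolframe shift mm [-6.5 -5.4  0.9] rotvec deg [-0.24  0.02 -0.56]
```

View pics/w2.png

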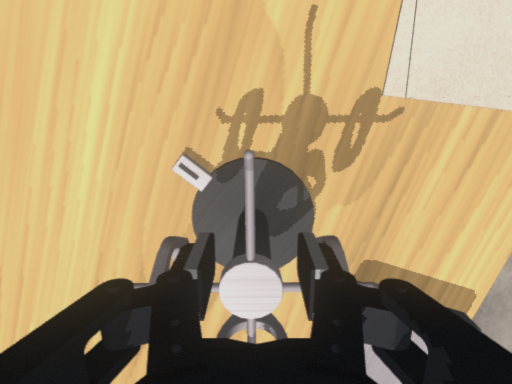

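```bash
python3 - <<'E'
from h import *
w=np.load("wrist2.npz")
np.set_printoptions(suppress=True,precision=4)
im=w["pixels"][130:330,150:350,::-1]; cv2.imwrite("pics/w2c.png",cv2.resize(im,None,fx=3,fy=3,interpolation=cv2.INTER_CUBIC))
ax=plane(w,[(251,291)],.187)[0]; tip=plane(w,[(249,155)],.194)[0]
tb=plane(w,[(192,171)],.014)[0]; 
print(ax,tip,tb,[np.degrees(np.arctan2(*(p-ax)[1::-1])) for p in(tip,tb)],[np.hypot(*(p-ax)[:2]) for p in (tip,tb)])
c=cloud(w); m=abs(c[...,2]-.187)<.004; m&=np.hypot(c[...,0]-.57,c[...,1]-.175)<.05; v,u=np.nonzero(m);print(len(u),u.min(),u.max(),v.min(),v.max(),np.median(c[m],0))
E
```

```text
[0.5701 0.1798 0.187 ] [0.5333 0.291  0.194 ] [0.4735 0.2191 0.014 ] [np.float64(108.31644907945632), np.float64(157.86556402861598)] [np.float64(0.1171110641474003), np.float64(0.10432433251930848)]
3224 211 300 240 341 [0.5692 0.1812 0.1863]
```

View pics/w2c.png

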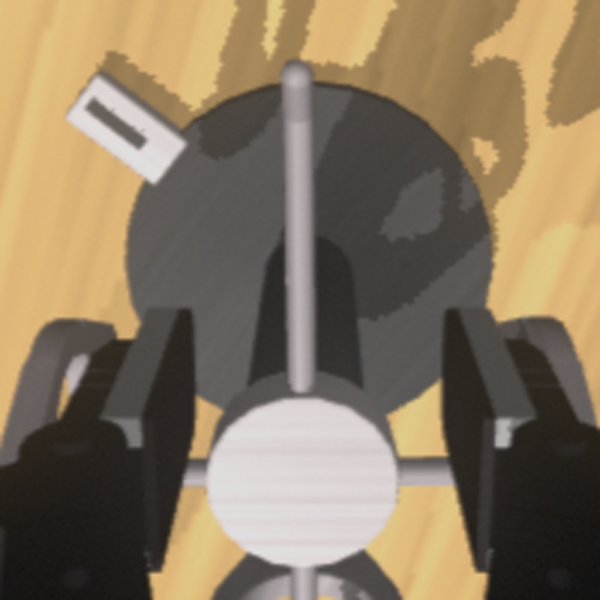

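```bash
python3 - <<'E'
from h import *
w=np.load("wrist2.npz")
np.set_printoptions(suppress=True,precision=4)
k=lambda a,b:(150+a/3-.33,130+b/3-.33)
for z in (.014,.017):
    p=plane(w,[k(98,73),k(68,115),k(187,145),k(155,185)],z)[:,:2]
    mo=(p[0]+p[1])/2; mi=(p[2]+p[3])/2; d=mo-mi
    print(mo,mi,"edge dirs",[np.degrees(np.arctan2(*(a)[::-1])) for a in(d,p[0]-p[2],p[1]-p[3])],"width",np.linalg.norm(p[0]-p[1]))
    u=d/np.linalg.norm(d); print("axis est",mo-.128*u)
print(plane(w,[k(302,482)],.187),plane(w,[k(295,68)],.196), plane(w,[k(303,382),k(299,125)],.18))
# foot disc circle from rim points on z=.02
P=plane(w,[k(127,250),k(493,245),k(430,122),k(205,128),k(170,370)],.02)[:,:2]
A=np.c_[2*P,np.ones(len(P))]; s=np.linalg.lstsq(A,(P**2).sum(1),rcond=None)[0]; print("foot",s[:2],np.sqrt(s[2]+s[:2]@s[:2]))
E
```

```text
[0.4519 0.226 ] [0.4967 0.2071] edge dirs [np.float64(157.12351323373596), np.float64(157.3207871387159), np.float64(156.9237287048166)] width 0.023310608387524467
axis est [0.5698 0.1763]
[0.4524 0.2268] [0.497 0.208] edge dirs [np.float64(157.12351323373593), np.float64(157.32078713871593), np.float64(156.9237287048166)] width 0.02314021919632713
axis est [0.5703 0.177 ]
[[0.5694 0.1802 0.187 ]] [[0.532  0.2929 0.196 ]] [[0.5612 0.2065 0.18  ]
 [0.5378 0.2766 0.18  ]]
foot [0.5713 0.1813] 0.08266389374324766
```

Request:
send_rows(commands=[{"translation":[-0.003,-0.005,0.02],"rot":[0,0,-0.6],"grip":0.04},{"translation":[-0.003,-0.005,0.03],"rot":[0,0,0],"grip":0.04},{"translation":[0,0,0.03],"rot":[0,0,0],"grip":0.04},{"translation":[0,0,0.03],"rot":[0,0,0],"grip":0.04},{"translation":[0,0,0.006],"rot":[0,0,0],"grip":0.04}])

```text
t: 3.22
eef_pos: [0.5444, 0.2548, 0.1772]
tool_rot: [0.001, 0.988, 0.153, -0.004]
contact_force: [0.1, -1.5, -0.3]
gripper_width: 0.467
```

```bash
python3 - <<'E'
from h import *; from station import *
w=read_camera("wrist"); np.savez("wrist3.npz",**w); cv2.imwrite("pics/w3.png",w["pixels"][:,:,::-1])
rel((.5415,.2644,.182),18.4)
E
```

```text
now [0.5449 0.2552 0.1784] yaw 17.57 t 3.27 F [-0.7  0.2 -0.4] grip 0.0401
toolframe shift mm [-0.5 -9.8 -3.6] rotvec deg [ 0.08  0.41 -0.83]
```

View pics/w3.png

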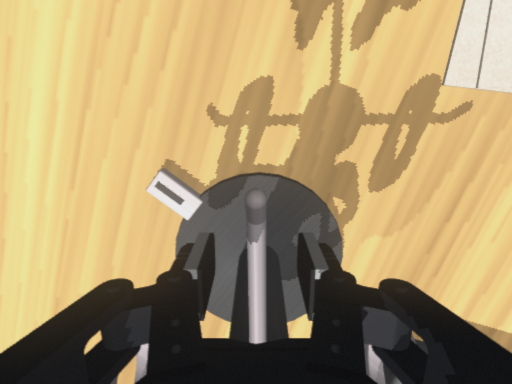

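Request:
send_rows(commands=[{"translation":[0,-0.003,0],"rot":[0,0,-0.8],"grip":0.007},{"translation":[0,-0.003,0],"rot":[0,0,0],"grip":0.007},{"translation":[0,0,0],"rot":[0,0,0],"grip":0.007},{"translation":[0,0,0],"rot":[0,0,0],"grip":0.007},{"translation":[0,0,0],"rot":[0,0,0],"grip":0.007}], force=20)

```text
t: 3.68
eef_pos: [0.5454, 0.2641, 0.1842]
tool_rot: [-0.001, 0.987, 0.16, 0.001]
contact_force: [-2.4, 0.8, 5.7]
gripper_width: 0.087
```

```bash
python3 - <<'E'
from h import *; from station import *
rel((.5415,.2644,.182),18.4)
E
```

```text
now [0.5454 0.2641 0.1842] yaw 18.4 t 3.68 F [-2.4  0.8  5.7] grip 0.0075
toolframe shift mm [-3.6 -1.5  2.2] rotvec deg [-0.07 -0.15  0.  ]
```

Request:
send_rows(commands=[{"translation":[-0.0078,0.0003,0],"rot":[0,0,-5],"grip":0.007},{"translation":[-0.0078,0.0003,0],"rot":[0,0,-5],"grip":0.007},{"translation":[-0.0078,0.0003,0],"rot":[0,0,-5],"grip":0.007},{"translation":[-0.0078,0.0003,0],"rot":[0,0,-5],"grip":0.007},{"translation":[-0.0078,0.0003,0],"rot":[0,0,-5],"grip":0.007}])

```text
t: 4.1
eef_pos: [0.5114, 0.2456, 0.1842]
tool_rot: [-0.001, 0.928, 0.372, 0.002]
contact_force: [-3.1, 3.6, 6.2]
gripper_width: 0.088
```

Request:
send_rows(commands=[{"translation":[-0.0078,0.0003,0],"rot":[0,0,-5],"grip":0.007},{"translation":[-0.0078,0.0003,0],"rot":[0,0,-5],"grip":0.007},{"translation":[-0.0078,0.0003,0],"rot":[0,0,-5],"grip":0.007},{"translation":[-0.0078,0.0003,0],"rot":[0,0,-5],"grip":0.007},{"translation":[-0.0078,0.0003,0],"rot":[0,0,-4.5],"grip":0.007}])

```text
t: 4.52
eef_pos: [0.488, 0.2141, 0.1841]
tool_rot: [-0.001, 0.828, 0.561, 0.001]
contact_force: [-9.7, 4.6, 10.9]
gripper_width: 0.088
```

```bash
python3 - <<'E'
from h import *; from station import *
import numpy as np
rel((.573-.09*.9272,.178+.09*.3746,.182),68)
w=read_camera("wrist"); np.savez("wrist4.npz",**w); cv2.imwrite("pics/w4.png",cv2.resize(w["pixels"][:,:,::-1],None,fx=1.5,fy=1.5))
w=read_camera("top"); np.savez("top4.npz",**w)
E
```

```text
now [0.488  0.2141 0.1841] yaw 68.27 t 4.52 F [-9.7  4.6 10.9] grip 0.0076
toolframe shift mm [-1.6  2.3  2.1] rotvec deg [-0.09 -0.17  0.27]
```

View pics/w4.png

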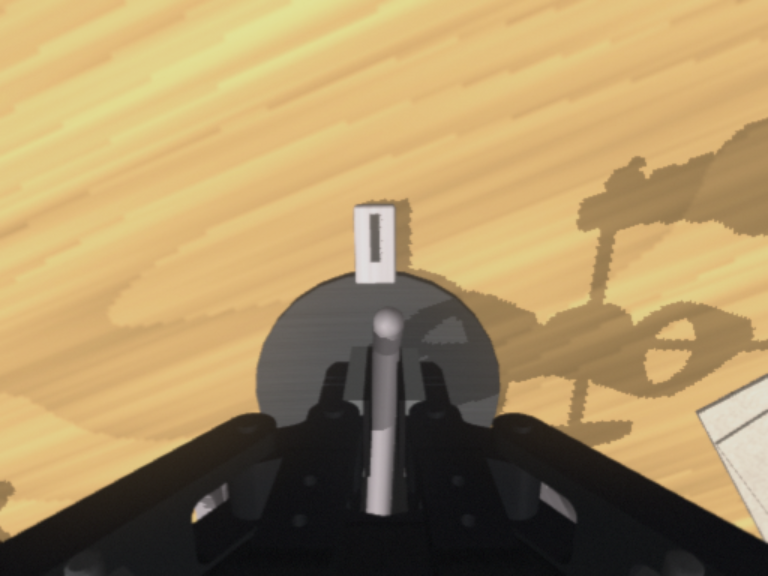

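```bash
cat > m.py <<'E'
from h import *
np.set_printoptions(suppress=True,precision=4)
ang=lambda d:round(float(np.degrees(np.arctan2(d[1],d[0]))),2)
E
python3 - <<'E'
from m import *
w=np.load("wrist4.npz")
k=lambda a,b:((a+.5)/1.5-.5,(b+.5)/1.5-.5)
p=plane(w,[k(355,206),k(395,206),k(357,283),k(394,283)],.014)[:,:2]
print("tab",(p[0]+p[1])/2,np.linalg.norm(p[0]-p[1]),ang(p[0]-p[2]),ang(p[1]-p[3]))
# foot rim
m=k(0,0)
P=plane(w,[k(257,380),k(499,380),k(300,298),k(457,298),k(340,277),k(420,277)],.02)[:,:2]
A=np.c_[2*P,np.ones(len(P))]; s=np.linalg.lstsq(A,(P**2).sum(1),rcond=None)[0]; print("foot",s[:2],np.sqrt(s[2]+s[:2]@s[:2]))
b=plane(w,[k(380,510),k(385,380)],.18)[:,:2]; print("bar",b,ang(b[1]-b[0]))
t=plane(w,[k(388,324)],.194)[0]; print("tip",t, "tip from foot",ang(t[:2]-s[:2]),np.linalg.norm(t[:2]-s[:2]),"tab from foot",ang((p[0]+p[1])/2-s[:2]))
t4=np.load("top4.npz"); im=t4["pixels"][135:245,140:250,::-1]; cv2.imwrite("pics/t4.png",cv2.resize(im,None,fx=5,fy=5,interpolation=cv2.INTER_CUBIC))
E
```

```text
tab [0.4509 0.2252] 0.02450347054509849 158.79 157.85
foot [0.5634 0.1822] 0.08078604726247116
bar [[0.5262 0.1989]
 [0.4837 0.2176]] 156.28
tip [0.4627 0.2267 0.194 ] tip from foot 156.12 0.11014078720815722 tab from foot 159.08
```

View pics/t4.png

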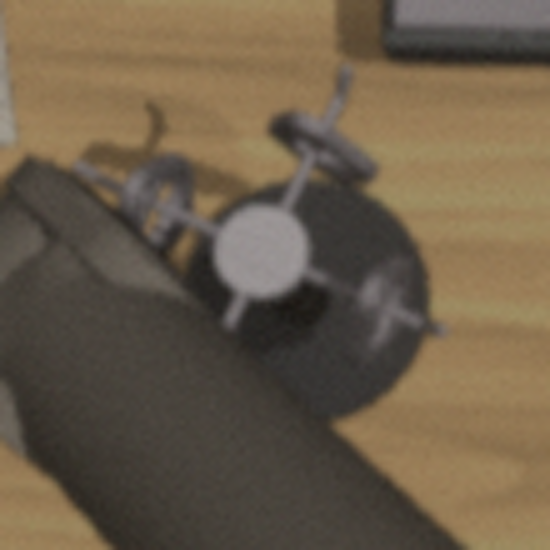

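```bash
python3 - <<'E'
from m import *
u0=lambda a,b:(140+(a+.5)/5-.5,135+(b+.5)/5-.5)
for f,pts,c in(("top0",[(65,305),(208,65),(445,195),(312,440)],(262,252)),("top4",[(345,72),(437,328),(82,168)],(262,252))):
    t=np.load(f+".npz"); P=plane(t,[u0(*p) for p in pts],.194)[:,:2]; C=plane(t,[u0(*c)],.187)[0,:2]
    print(f,C,[(ang(p-C),round(float(np.linalg.norm(p-C)),4)) for p in P])
    if len(P)==4: print(ang(P[0]-P[2]),ang(P[3]-P[1]))
    else: print(ang(P[2]-P[1]))
    im=t["pixels"]
    if f=="top0":
        T=plane(t,[u0(209,462),u0(243,481),u0(245,398),u0(273,408)],.014)[:,:2]; print("tab",ang(T[0]-T[2]),ang(T[1]-T[3]),ang((T[0]+T[1])/2-C))
E
```

```text
top0 [0.5698 0.1764] [(107.73, 0.1167), (18.43, 0.1171), (-71.6, 0.1126), (-161.95, 0.1162)]
108.06 -161.76
tab 153.65 160.66 158.37
top4 [0.5698 0.1764] [(-22.26, 0.1177), (-112.53, 0.1139), (66.64, 0.1168)]
67.05
```

Request:
send_rows(commands=[{"translation":[-0.0016,0,0],"rot":[0,0,-1],"grip":0.007},{"translation":[0,0,0],"rot":[0,0,0],"grip":0.007},{"translation":[0,0,0],"rot":[0,0,0],"grip":0.03},{"translation":[0,0,0],"rot":[0,0,0],"grip":0.03},{"translation":[0,0,0],"rot":[0,0,0],"grip":0.03}])

```text
t: 5.03
eef_pos: [0.4898, 0.2094, 0.1826]
tool_rot: [0.0, 0.825, 0.565, 0.0]
contact_force: [-0.1, 0.1, 0.1]
gripper_width: 0.356
```

Request:
send_rows(commands=[{"translation":[0,0,-0.02],"rot":[0,0,0],"grip":0.03},{"translation":[0,0,-0.03],"rot":[0,0,0],"grip":0.05},{"translation":[0,0,-0.04],"rot":[0,0,0],"grip":0.05},{"translation":[0,0,-0.03],"rot":[0,0,0],"grip":0.05},{"translation":[0,0,0],"rot":[0,0,0],"grip":0.05}])

```text
t: 5.45
eef_pos: [0.492, 0.2117, 0.3087]
tool_rot: [0.001, 0.825, 0.565, 0.005]
contact_force: [1.1, 0.8, -0.2]
gripper_width: 0.584
```

```bash
python3 - <<'E'
from h import *; from station import *
w=read_camera("wrist")
w=read_camera("wrist"); np.savez("wrist5.npz",**w); cv2.imwrite("pics/w5.png",cv2.resize(w["pixels"][100:330,130:386,::-1],None,fx=3,fy=2.6087,interpolation=cv2.INTER_CUBIC)); print(get_obs()["eef_pos"])
rel((.6365,-.1905,.28),15)
E
```

```text
[0.49008669 0.20965203 0.30348244]
now [0.4901 0.2097 0.3035] yaw 68.84 t 5.55 F [-0.5 -0.1 -1. ] grip 0.0503
toolframe shift mm [-320.3  280.9   23.8] rotvec deg [ 0.11 -0.15 53.84]
```

View pics/w5.png

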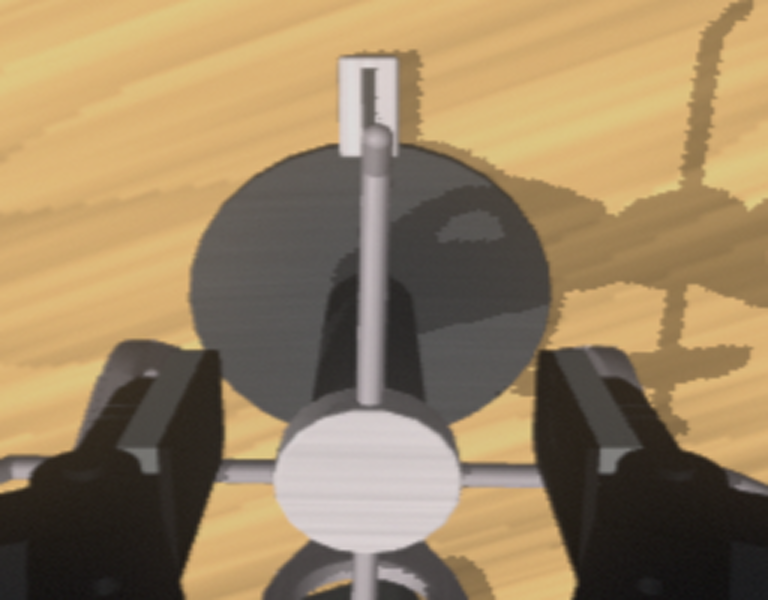

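```bash
python3 - <<'E'
from m import *
w=np.load("wrist5.npz")
k=lambda a,b:(130+(a+.5)/3-.5,100+(b+.5)/2.6087-.5)
C=plane(w,[k(368,480)],.187)[0,:2]
p=plane(w,[k(339,57),k(398,57),k(341,155),k(397,156)],.014)[:,:2]
tip=plane(w,[k(377,137)],.195)[0,:2]; b=plane(w,[k(370,385),k(375,185)],.184)[:,:2]
P=plane(w,[k(190,290),k(551,290),k(230,205),k(507,200),k(290,155),k(440,153)],.02)[:,:2]
A=np.c_[2*P,np.ones(len(P))]; s=np.linalg.lstsq(A,(P**2).sum(1),rcond=None)[0]; print("foot",s[:2],np.sqrt(s[2]+s[:2]@s[:2]))
to=(p[0]+p[1])/2
print("C",C,"tab",to,ang(p[0]-p[2]),ang(p[1]-p[3]),"foot->tab",ang(to-s[:2]),"C->tab",ang(to-C),np.linalg.norm(to-C))
print("tip",tip,"C->tip",ang(tip-C),np.linalg.norm(tip-C),"bar",ang(b[1]-b[0]))
q=plane(w,[k(240,471),k(510,476)],.18)[:,:2]; print("cross",ang(q[1]-q[0])-90)
E
```

```text
foot [0.5654 0.181 ] 0.08165964623930519
C [0.5681 0.1796] tab [0.4504 0.225 ] 159.19 158.63 foot->tab 159.09 C->tab 158.95 0.12617877912096573
tip [0.4606 0.2241] C->tip 157.52 0.11632525681376658 bar 157.54
cross -22.760000000000005
```

Request:
send_rows(commands=[{"translation":[0,0,0.03],"rot":[0,0,0],"grip":0.04},{"translation":[0,0,0.04],"rot":[0,0,0],"grip":0.04},{"translation":[0,0,0.03],"rot":[0,0,0],"grip":0.04},{"translation":[0,0,0.02],"rot":[0,0,0],"grip":0.04},{"translation":[0,0,0],"rot":[0,0,0],"grip":0.04}])

```text
t: 5.97
eef_pos: [0.486, 0.2072, 0.1767]
tool_rot: [-0.001, 0.825, 0.566, -0.005]
contact_force: [-1.3, -0.1, 0.2]
gripper_width: 0.467
```

Request:
send_rows(commands=[{"translation":[-0.0025,0,0],"rot":[0,0,-0.3],"grip":0.007},{"translation":[0,0,0],"rot":[0,0,0],"grip":0.007},{"translation":[0,0,0],"rot":[0,0,0],"grip":0.007},{"translation":[0,0,0],"rot":[0,0,0],"grip":0.007},{"translation":[0,0,0],"rot":[0,0,0],"grip":0.007}])

```text
t: 6.38
eef_pos: [0.489, 0.208, 0.1836]
tool_rot: [0.0, 0.823, 0.568, 0.001]
contact_force: [-0.2, 0.4, 3.0]
gripper_width: 0.087
```

Request:
send_rows(commands=[{"translation":[0,0,0],"rot":[0,0,0],"grip":0.03},{"translation":[0,0,0],"rot":[0,0,0],"grip":0.03},{"translation":[0,0,0],"rot":[0,0,0],"grip":0.03},{"translation":[0,0,-0.02],"rot":[0,0,0],"grip":0.03},{"translation":[0,0,-0.03],"rot":[0,0,0],"grip":0.05}])

```text
t: 6.8
eef_pos: [0.4866, 0.206, 0.2304]
tool_rot: [-0.001, 0.823, 0.568, -0.003]
contact_force: [0.4, 0.1, 0.2]
gripper_width: 0.476
```

Request:
send_rows(commands=[{"translation":[0,0,-0.04],"rot":[0,0,0],"grip":0.05},{"translation":[0,0,-0.03],"rot":[0,0,0],"grip":0.06},{"translation":[0,0,0],"rot":[0,0,0],"grip":0.06},{"translation":[0,0,0],"rot":[0,0,0],"grip":0.06},{"translation":[0,0,0],"rot":[0,0,0],"grip":0.06}])

```text
t: 7.22
eef_pos: [0.488, 0.2068, 0.3018]
tool_rot: [0.0, 0.823, 0.568, -0.0]
contact_force: [-0.3, 0.5, -0.1]
gripper_width: 0.704
```

```bash
python3 - <<'E'
from h import *; from station import *
w=read_camera("wrist"); np.savez("wrist6.npz",**w); cv2.imwrite("pics/w6.png",cv2.resize(w["pixels"][100:330,130:386,::-1],None,fx=3,fy=2.6087,interpolation=cv2.INTER_CUBIC)); print(get_obs()["eef_pos"])
w=read_camera("top"); np.savez("top6.npz",**w); cv2.imwrite("pics/t6.png",cv2.resize(w["pixels"][135:245,140:250,::-1],None,fx=5,fy=5,interpolation=cv2.INTER_CUBIC))
rel((.6365,-.1905,.28),15)
E
```

```text
[0.48773971 0.20666735 0.30113676]
now [0.4876 0.2067 0.3009] yaw 69.19 t 7.32 F [0.3 0.  0.4] grip 0.06
toolframe shift mm [-318.3  280.3   21. ] rotvec deg [-4.000e-02  1.400e-01  5.419e+01]
```

View pics/w6.png

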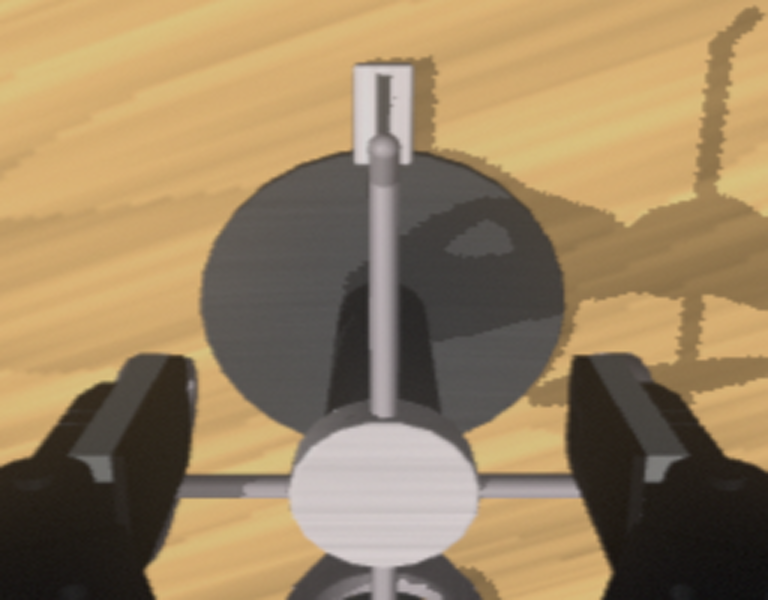

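View pics/t6.png

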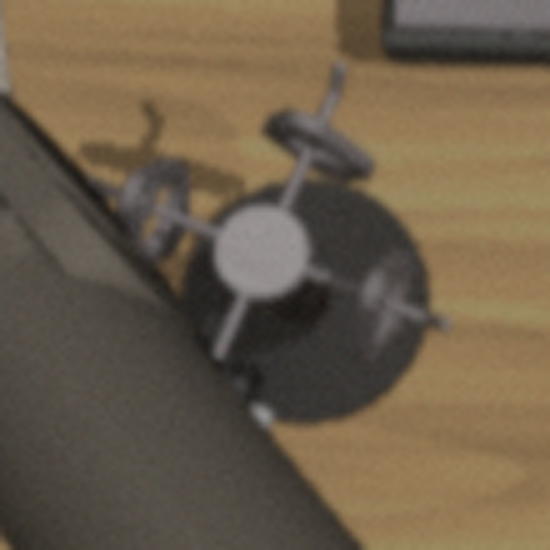

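Request:
send_rows(commands=[{"translation":[-0.0134,0.0342,0],"rot":[0,0,4.5],"grip":0.06},{"translation":[-0.0134,0.0342,0],"rot":[0,0,4.5],"grip":0.06},{"translation":[-0.0134,0.0342,0],"rot":[0,0,4.5],"grip":0.06},{"translation":[-0.0134,0.0342,0],"rot":[0,0,4.5],"grip":0.06},{"translation":[-0.0134,0.0342,0],"rot":[0,0,4.5],"grip":0.06}])

```text
t: 7.73
eef_pos: [0.6031, 0.0637, 0.3006]
tool_rot: [-0.0, 0.919, 0.395, -0.001]
contact_force: [0.1, -0.2, 0.5]
gripper_width: 0.701
```

Request:
send_rows(commands=[{"translation":[-0.0134,0.0342,0],"rot":[0,0,4.5],"grip":0.06},{"translation":[-0.0134,0.0342,0],"rot":[0,0,4.5],"grip":0.06},{"translation":[-0.0134,0.0342,0],"rot":[0,0,4.5],"grip":0.06},{"translation":[-0.0134,0.0342,0],"rot":[0,0,4.5],"grip":0.06},{"translation":[-0.0134,0.0342,0],"rot":[0,0,4.5],"grip":0.06}])

```text
t: 8.15
eef_pos: [0.6538, -0.1117, 0.3003]
tool_rot: [-0.001, 0.978, 0.208, -0.001]
contact_force: [0.8, 0.1, 0.5]
gripper_width: 0.699
```

Request:
send_rows(commands=[{"translation":[-0.0134,0.0342,0],"rot":[0,0,4.5],"grip":0.06},{"translation":[-0.0134,0.0342,0],"rot":[0,0,4.5],"grip":0.06},{"translation":[0,0,0],"rot":[0,0,0],"grip":0.04},{"translation":[0,0,0],"rot":[0,0,0],"grip":0.04},{"translation":[0,0,0],"rot":[0,0,0],"grip":0.04}])

```text
t: 8.57
eef_pos: [0.6541, -0.1829, 0.3008]
tool_rot: [-0.001, 0.991, 0.133, -0.001]
contact_force: [0.4, 0.5, 1.5]
gripper_width: 0.47
```

```bash
python3 - <<'E'
from m import *; from station import *
w=read_camera("wrist"); np.savez("wrist7.npz",**w); cv2.imwrite("pics/w7.png",cv2.resize(w["pixels"][:,:,::-1],None,fx=1.5,fy=1.5,interpolation=cv2.INTER_CUBIC))
t=read_camera("top"); np.savez("top7.npz",**t); cv2.imwrite("pics/t7.png",cv2.resize(t["pixels"][135:245,140:250,::-1],None,fx=5,fy=5,interpolation=cv2.INTER_CUBIC))
rel((.6365,-.1905,.28),15)
w=np.load("wrist6.npz")
k=lambda a,b:(130+(a+.5)/3-.5,100+(b+.5)/2.6087-.5)
C=plane(w,[k(384,492)],.187)[0,:2];tip=plane(w,[k(384,148)],.195)[0,:2];to=plane(w,[k(383,64)],.014)[0,:2]
print(C,tip,to,ang(tip-C),ang(to-C)); b=plane(w,[k(384,400),k(384,190)],.184)[:,:2];print("bar",b,ang(b[1]-b[0]))
c=cloud(w)
for a,bb in((384,400),(384,350),(384,300),(384,250),(384,150),(384,490)):
    u,v=k(a,bb); print(c[int(round(v)),int(round(u))])
E
```

```text
now [ 0.6545 -0.1813  0.3016] yaw 15.38 t 8.67 F [0.  0.3 0.3] grip 0.0402
toolframe shift mm [-19.8   4.1  21.6] rotvec deg [-0.08  0.04  0.38]
[0.5676 0.1797] [0.4597 0.2205] [0.4502 0.2247] 159.26 158.99
bar [[0.5379 0.1909]
 [0.4733 0.2154]] 159.23
[0.5391 0.1908 0.1817]
[0.5222 0.1972 0.1832]
[0.5066 0.2031 0.183 ]
[0.4915 0.2088 0.1832]
[0.4598 0.2208 0.1974]
[0.5684 0.1797 0.1855]
```

View pics/w7.png

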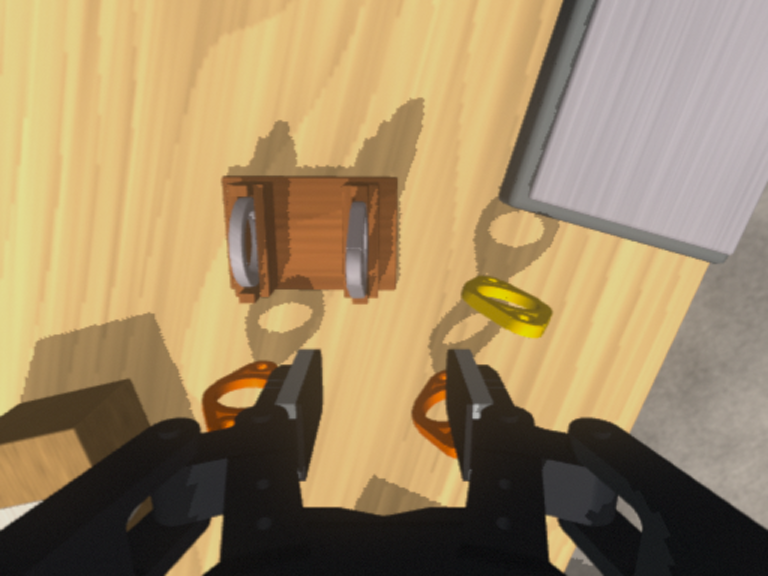

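View pics/t7.png

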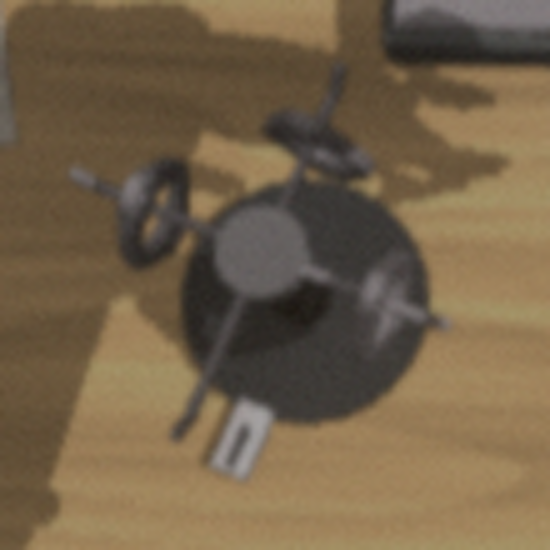

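```bash
python3 - <<'E'
from m import *
w=np.load("wrist7.npz"); c=cloud(w); hsv=cv2.cvtColor(w["pixels"],cv2.COLOR_RGB2HSV)
m=(hsv[...,1]<80)&(c[...,2]>.05)&(c[...,2]<.17)&(abs(c[...,0]-.637)<.05)&(abs(c[...,1]+.19)<.05)
p=c[m]; print(len(p),p.max(0)); 
for lo,hi in((.06,.09),(.09,.12),(.12,.135),(.135,.145)):
    q=p[(p[:,2]>lo)&(p[:,2]<hi)]
    if len(q)>5: print(lo,len(q),np.median(q,0),q.min(0),q.max(0),cv2.minAreaRect((q[:,:2]*1000).astype(np.float32)))
cv2.imwrite("pics/w7c.png",cv2.resize(w["pixels"][110:210,140:280,::-1],None,fx=5,fy=5,interpolation=cv2.INTER_CUBIC))
k=lambda a,b:(140+(a+.5)/5-.5,110+(b+.5)/5-.5)
E
```

```text
757 [ 0.6479 -0.152   0.1397]
0.06 62 [ 0.6299 -0.1553  0.0811] [ 0.6223 -0.2174  0.0601] [ 0.6479 -0.152   0.0899] ((638.8776245117188, -184.08229064941406), (8.746201515197754, 68.39735412597656), 22.45209503173828)
0.09 275 [ 0.6313 -0.1662  0.1038] [ 0.6226 -0.2193  0.0902] [ 0.6468 -0.1546  0.1199] ((635.0174560546875, -187.08624267578125), (9.630724906921387, 64.76915740966797), 14.678375244140625)
0.12 188 [ 0.634  -0.176   0.1282] [ 0.6265 -0.2053  0.12  ] [ 0.6439 -0.1684  0.1349] ((635.0480346679688, -186.89144897460938), (9.533632278442383, 36.39820861816406), 14.768369674682617)
0.135 195 [ 0.635  -0.1866  0.1376] [ 0.629  -0.1971  0.135 ] [ 0.6414 -0.1769  0.1397] ((634.7581176757812, -186.77854919433594), (9.459728240966797, 20.217483520507812), 14.007689476013184)
```

View pics/w7c.png

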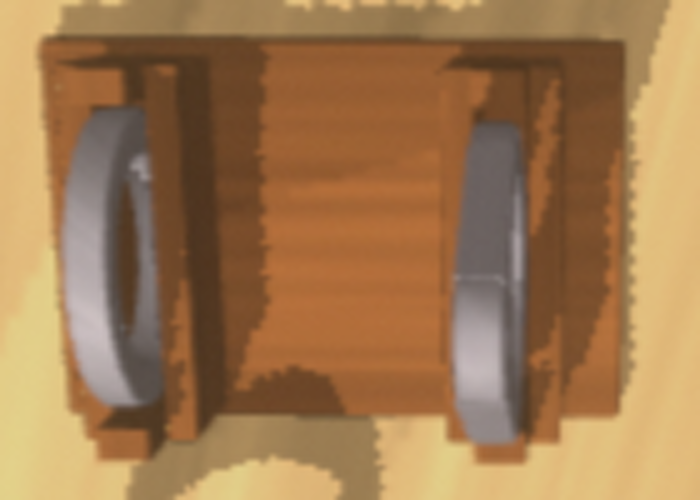

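Request:
send_rows(commands=[{"translation":[-0.01,0.001,0.02],"rot":[0,0,0.9],"grip":0.04},{"translation":[-0.01,0,0.03],"rot":[0,0,0],"grip":0.04},{"translation":[0,0,0.04],"rot":[0,0,0],"grip":0.04},{"translation":[0,0,0],"rot":[0,0,0],"grip":0.04},{"translation":[0,0,0],"rot":[0,0,0],"grip":0.04}])

```text
t: 9.08
eef_pos: [0.6343, -0.188, 0.2108]
tool_rot: [-0.001, 0.992, 0.126, -0.002]
contact_force: [0.2, -0.6, 0.3]
gripper_width: 0.464
```

```bash
python3 - <<'E'
from m import *; from station import *
w=read_camera("wrist"); np.savez("wrist8.npz",**w); cv2.imwrite("pics/w8.png",w["pixels"][:,:,::-1])
rel((.635,-.1875,.127),14.5)
c=cloud(w); hsv=cv2.cvtColor(w["pixels"],cv2.COLOR_RGB2HSV)
m=(hsv[...,1]<80)&(c[...,2]>.12)&(c[...,2]<.145)&(abs(c[...,0]-.637)<.05)&(abs(c[...,1]+.19)<.05)
q=c[m];
for lo in(.12,.135):
    a=q[q[:,2]>lo]; print(len(a),a.max(0),cv2.minAreaRect((a[:,:2]*1000).astype(np.float32)))
E
```

```text
now [ 0.6361 -0.1882  0.2132] yaw 14.41 t 9.13 F [ 1.5 -0.7  0.5] grip 0.0398
toolframe shift mm [-0.9 -0.9 86.2] rotvec deg [-0.04 -0.02 -0.09]
671 [ 0.6428 -0.1688  0.1399] ((634.7018432617188, -185.2784423828125), (9.514198303222656, 32.23395538330078), 14.420268058776855)
378 [ 0.6411 -0.1773  0.1399] ((635.1998901367188, -186.8450469970703), (9.353616714477539, 19.870378494262695), 14.15436840057373)
```

View pics/w8.png

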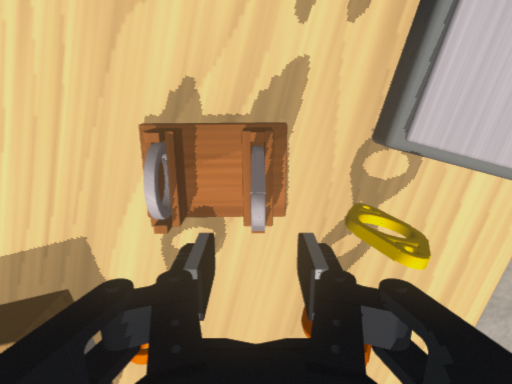

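Candidates that could be mistaken for the flange, by scene-camera pixel:
- Grey tall part in the stand, (225,234). Its top is at z=0.140.
- Grey ring, (204,226), top about 0.085.
- Orange look-alikes, (174,251) and (216,283).
- Yellow look-alike, (247,267).
- The three hung flanges on the rack.

I choose the tall grey one. The close crop shows a grey eared plate in the right-hand slot, next to the lower ring.

Request:
send_rows(commands=[{"translation":[-0.001,-0.001,0.03],"rot":[0,0,0],"grip":0.04},{"translation":[0,0,0.03],"rot":[0,0,0],"grip":0.04},{"translation":[0,0,0.024],"rot":[0,0,0],"grip":0.04},{"translation":[0,0,0],"rot":[0,0,0],"grip":0.04},{"translation":[0,0,0],"rot":[0,0,0],"grip":0.04}])

```text
t: 9.55
eef_pos: [0.6355, -0.1883, 0.13]
tool_rot: [0.0, 0.992, 0.125, 0.001]
contact_force: [-0.2, 0.1, 0.9]
gripper_width: 0.467
```

Request:
send_rows(commands=[{"translation":[0,0,0],"rot":[0,0,0],"grip":0.006},{"translation":[0,0,0],"rot":[0,0,0],"grip":0.006},{"translation":[0,0,0],"rot":[0,0,0],"grip":0.006},{"translation":[0,0,0],"rot":[0,0,0],"grip":0.006},{"translation":[0,0,0],"rot":[0,0,0],"grip":0.006}], force=60)

```text
t: 9.97
eef_pos: [0.6359, -0.189, 0.1313]
tool_rot: [0.001, 0.992, 0.124, 0.002]
contact_force: [-2.3, 0.2, 7.2]
gripper_width: 0.104
```

```bash
python3 - <<'E'
from m import *; from station import *
rel((.635,-.1875,.127),14.5)
E
```

```text
now [ 0.6359 -0.189   0.1313] yaw 14.28 t 9.97 F [-2.3  0.2  7.2] grip 0.0089
toolframe shift mm [-0.5 -1.7  4.3] rotvec deg [ 0.12 -0.2  -0.22]
```

Request:
send_rows(commands=[{"translation":[0,0,-0.01],"rot":[0,0,0],"grip":0.006},{"translation":[0,0,-0.02],"rot":[0,0,0],"grip":0.006},{"translation":[0,0,-0.03],"rot":[0,0,0],"grip":0.006},{"translation":[0,0,-0.04],"rot":[0,0,0],"grip":0.006},{"translation":[0,0,-0.04],"rot":[0,0,0],"grip":0.006}])

```text
t: 10.38
eef_pos: [0.6331, -0.1886, 0.2696]
tool_rot: [-0.001, 0.992, 0.125, -0.001]
contact_force: [1.0, -0.4, -4.0]
gripper_width: 0.102
```

Request:
send_rows(commands=[{"translation":[0,0,-0.04],"rot":[0,0,0],"grip":0.006},{"translation":[0,0,-0.03],"rot":[0,0,0],"grip":0.006},{"translation":[0,0,-0.01],"rot":[0,0,0],"grip":0.006},{"translation":[0,0,0],"rot":[0,0,0],"grip":0.006},{"translation":[0,0,0],"rot":[0,0,0],"grip":0.006}])

```text
t: 10.8
eef_pos: [0.6335, -0.1888, 0.347]
tool_rot: [-0.0, 0.992, 0.124, -0.001]
contact_force: [-0.3, 0.4, -5.2]
gripper_width: 0.104
```

```bash
python3 - <<'E'
from m import *; from station import *
w=read_camera("wrist"); np.savez("wrist9.npz",**w); cv2.imwrite("pics/w9.png",w["pixels"][:,:,::-1])
rel((.46,0,.35),0)
E
```

```text
now [ 0.6329 -0.1888  0.3456] yaw 14.3 t 10.85 F [ 0.1  0.3 -4.5] grip 0.0085
toolframe shift mm [-121.  -225.7   -3.6] rotvec deg [-0.07  0.24 14.3 ]
```

View pics/w9.png

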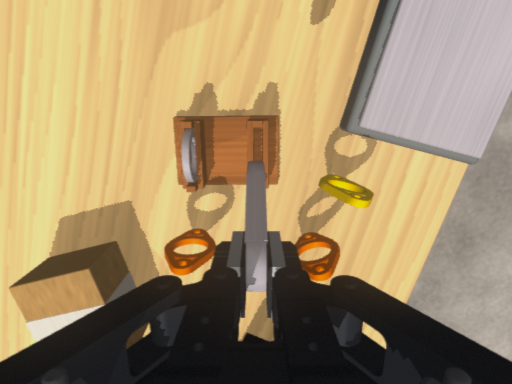

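Request:
send_rows(commands=[{"translation":[-0.021,-0.03,0],"rot":[0,0,2],"grip":0.006},{"translation":[-0.021,-0.03,0],"rot":[0,0,2],"grip":0.006},{"translation":[-0.021,-0.03,0],"rot":[0,0,2],"grip":0.006},{"translation":[-0.021,-0.03,0],"rot":[0,0,2],"grip":0.006},{"translation":[-0.021,-0.03,0],"rot":[0,0,2],"grip":0.006}])

```text
t: 11.27
eef_pos: [0.5013, -0.0596, 0.3451]
tool_rot: [-0.0, 0.999, 0.036, -0.003]
contact_force: [0.2, 0.8, -3.3]
gripper_width: 0.106
```

Request:
send_rows(commands=[{"translation":[-0.021,-0.03,0],"rot":[0,0,2],"grip":0.006},{"translation":[-0.021,-0.03,0],"rot":[0,0,2.3],"grip":0.006},{"translation":[-0.0096,-0.028,0],"rot":[0,0,2.6],"grip":0.006},{"translation":[-0.0096,-0.028,0],"rot":[0,0,2.6],"grip":0.006},{"translation":[-0.0096,-0.028,0],"rot":[0,0,2.6],"grip":0.006}])

```text
t: 11.68
eef_pos: [0.4316, 0.0828, 0.3459]
tool_rot: [0.001, 0.998, -0.07, -0.002]
contact_force: [0.9, 0.9, -3.9]
gripper_width: 0.104
```

Request:
send_rows(commands=[{"translation":[-0.0096,-0.028,0],"rot":[0,0,2.6],"grip":0.006},{"translation":[-0.0096,-0.028,0],"rot":[0,0,2.6],"grip":0.006},{"translation":[-0.0096,-0.028,0],"rot":[0,0,2.6],"grip":0.006},{"translation":[-0.0096,-0.028,0],"rot":[0,0,2.6],"grip":0.006},{"translation":[-0.0096,-0.028,0],"rot":[0,0,2.6],"grip":0.006}])

```text
t: 12.1
eef_pos: [0.4171, 0.2296, 0.3459]
tool_rot: [0.001, 0.983, -0.182, -0.002]
contact_force: [1.5, -0.8, -4.1]
gripper_width: 0.105
```

Request:
send_rows(commands=[{"translation":[0,0,0],"rot":[0,0,0],"grip":0.006},{"translation":[0,0,0],"rot":[0,0,0],"grip":0.006},{"translation":[0,0,0],"rot":[0,0,0],"grip":0.006},{"translation":[0,0,0],"rot":[0,0,0],"grip":0.006},{"translation":[0,0,0],"rot":[0,0,0],"grip":0.006}])

```text
t: 12.52
eef_pos: [0.4189, 0.2278, 0.3476]
tool_rot: [0.001, 0.983, -0.182, -0.0]
contact_force: [-0.2, -0.4, -4.2]
gripper_width: 0.103
```

```bash
python3 - <<'E'
from m import *; from station import *
w=read_camera("wrist"); np.savez("wrist10.npz",**w); cv2.imwrite("pics/w10.png",w["pixels"][:,:,::-1])
w=read_camera("scene"); np.savez("scene10.npz",**w); cv2.imwrite("pics/s10.png",cv2.resize(w["pixels"][60:220,220:380,::-1],None,fx=3.5,fy=3.5))
rel((.4248,.2335,.237),-21)
E
```

```text
now [0.419  0.2283 0.348 ] yaw -20.91 t 12.62 F [-0.1 -0.  -3.8] grip 0.0086
toolframe shift mm [  3.6  -7.  111. ] rotvec deg [ 0.04 -0.    0.09]
```

View pics/w10.png

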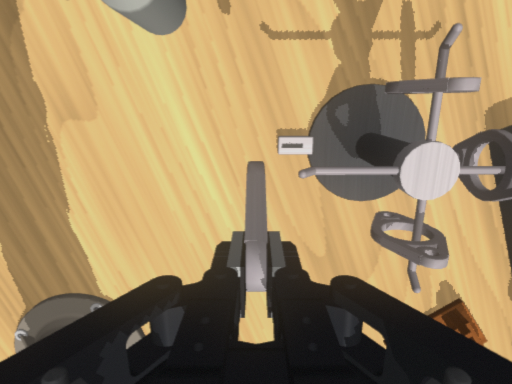

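View pics/s10.png

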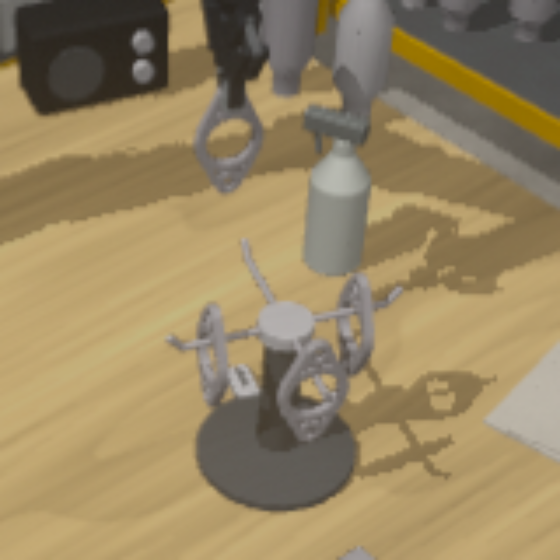

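```bash
python3 - <<'E'
from m import *
s=np.load("scene10.npz"); c=cloud(s); 
m=(np.hypot(c[...,0]-.42,c[...,1]-.23)<.06)&(c[...,2]>.2)&(c[...,2]<.325)
p=c[m]; R=np.array([[np.cos(np.radians(-20.9)),np.sin(np.radians(-20.9))],[-np.sin(np.radians(-20.9)),np.cos(np.radians(-20.9))]])
q=(p[:,:2]-[.419,.2283])@R.T  # local x along tool x, y left
print(len(p),p[:,2].min(),p[:,2].max(),"local x",np.median(q[:,0]))
for lo in np.arange(.22,.33,.012):
    k=(p[:,2]>lo)&(p[:,2]<lo+.012)
    if k.sum()>3: print(round(lo,3),k.sum(),q[k].min(0),q[k].max(0),q[k].mean(0))
v,u=np.nonzero(m); print(u.min(),u.max(),v.min(),v.max())
for f in ("wrist10",):
    w=np.load(f+".npz")
    cv2.imwrite("pics/w10c.png",cv2.resize(w["pixels"][110:220,260:480,::-1],None,fx=3.5,fy=3.5,interpolation=cv2.INTER_CUBIC))
    P=plane(w,[(305,173),(430,171)],.187)[:,:2]; print("tip,collar",P,ang(P[0]-P[1]))
    b=plane(w,[(320,170.5),(395,170.5)],.184)[:,:2]; print(b,ang(b[0]-b[1]), "local", (b-[.419,.2283])@R.T,(P-[.419,.2283])@R.T)
E
```

```text
229 0.23239874037363573 0.32459286364993023 local x 0.0025532222256313946
0.232 20 [-0.006  -0.0157] [0.0064 0.0117] [ 0.0016 -0.0016]
0.244 29 [-0.0078 -0.0187] [0.0083 0.0179] [0.0025 0.    ]
0.256 40 [-0.006  -0.0267] [0.0073 0.0269] [0.0018 0.0005]
0.268 39 [-0.0081 -0.0317] [0.0073 0.028 ] [0.0014 0.0004]
0.28 23 [-0.0037 -0.0362] [0.0077 0.0318] [0.0021 0.0016]
0.292 21 [-0.0049 -0.0378] [0.0092 0.0318] [ 0.0023 -0.0097]
0.304 25 [-0.0092 -0.0329] [0.0076 0.0295] [ 0.0031 -0.0068]
0.316 32 [-0.0084 -0.0305] [0.0068 0.0257] [ 0.0029 -0.002 ]
275 294 91 114
tip,collar [[0.4623 0.2186]
 [0.5698 0.1795]] 160.01
[[0.4762 0.2151]
 [0.541  0.1904]] 159.07 local [[0.0582 0.0081]
 [0.1275 0.0081]] [[0.0439 0.0064]
 [0.1583 0.0082]]
```

View pics/w10c.png

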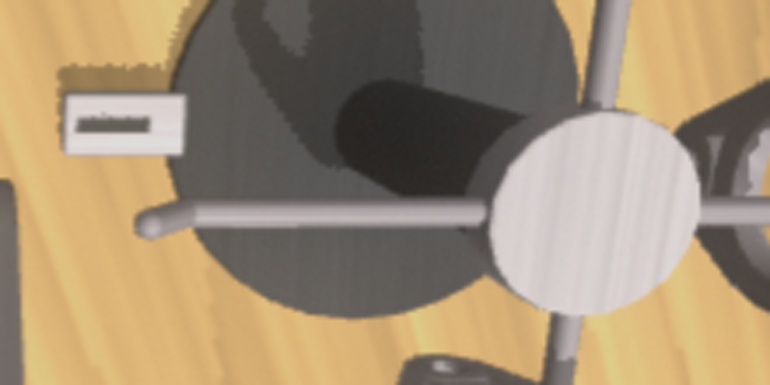

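Request:
send_rows(commands=[{"translation":[0,-0.0065,0.015],"rot":[0,0,0],"grip":0.006},{"translation":[0,0,0.03],"rot":[0,0,0],"grip":0.006},{"translation":[0,0,0.03],"rot":[0,0,0],"grip":0.006},{"translation":[0,0,0.024],"rot":[0,0,0],"grip":0.006},{"translation":[0,0,0.01],"rot":[0,0,0],"grip":0.006}])

```text
t: 13.03
eef_pos: [0.4198, 0.2336, 0.2362]
tool_rot: [0.002, 0.983, -0.181, -0.002]
contact_force: [-2.2, -0.8, -4.8]
gripper_width: 0.103
```

Request:
send_rows(commands=[{"translation":[0,0,0],"rot":[0,0,0],"grip":0.006},{"translation":[0,0,0],"rot":[0,0,0],"grip":0.006},{"translation":[0,0,0],"rot":[0,0,0],"grip":0.006},{"translation":[0,0,0],"rot":[0,0,0],"grip":0.006},{"translation":[0,0,0],"rot":[0,0,0],"grip":0.006}])

```text
t: 13.45
eef_pos: [0.4218, 0.2359, 0.2406]
tool_rot: [-0.001, 0.984, -0.181, 0.001]
contact_force: [-0.5, 0.3, -3.8]
gripper_width: 0.103
```

```bash
python3 - <<'E'
from m import *; from station import *
w=read_camera("wrist"); np.savez("wrist11.npz",**w); cv2.imwrite("pics/w11.png",cv2.resize(w["pixels"][80:384,150:512,::-1],None,fx=2,fy=2))
s=read_camera("scene"); np.savez("scene11.npz",**s); cv2.imwrite("pics/s11.png",cv2.resize(s["pixels"][90:220,240:370,::-1],None,fx=4.5,fy=4.5,interpolation=cv2.INTER_CUBIC))
o=get_obs();T=o["eef_pos"]
rel((.4248,.2335,.237),-20.9)
a=np.radians(-20.9);R=np.array([[np.cos(a),np.sin(a)],[-np.sin(a),np.cos(a)]])
c=cloud(s); m=(np.hypot(c[...,0]-T[0],c[...,1]-T[1])<.05)&(c[...,2]>.09)&(c[...,2]<.22)
p=c[m]; q=(p[:,:2]-T[:2])@R.T
for lo in np.arange(.11,.22,.015):
    k=(p[:,2]>lo)&(p[:,2]<lo+.015)
    if k.sum()>3: print(round(lo,3),k.sum(),q[k].min(0),q[k].max(0))
b=proj(w,[(.541,.1904,.184)]);print(b)
E
```

```text
now [0.4215 0.2357 0.2401] yaw -20.81 t 13.55 F [-0.1  0.9 -4.3] grip 0.0087
toolframe shift mm [3.9 0.9 3.1] rotvec deg [-0.05 -0.07  0.09]
0.125 21 [-0.0064 -0.0165] [0.006  0.0131]
0.14 29 [-0.0015 -0.0212] [0.0077 0.0228]
0.155 43 [-0.008  -0.0316] [0.0087 0.0264]
0.17 23 [-0.0042 -0.0359] [0.0083 0.0356]
0.185 35 [-0.0074 -0.0367] [0.0482 0.0332]
0.2 37 [-0.0066 -0.032 ] [0.0091 0.0277]
0.215 17 [-0.0014 -0.0259] [0.0098 0.0224]
[[466.0712 222.099 ]]
```

View pics/w11.png

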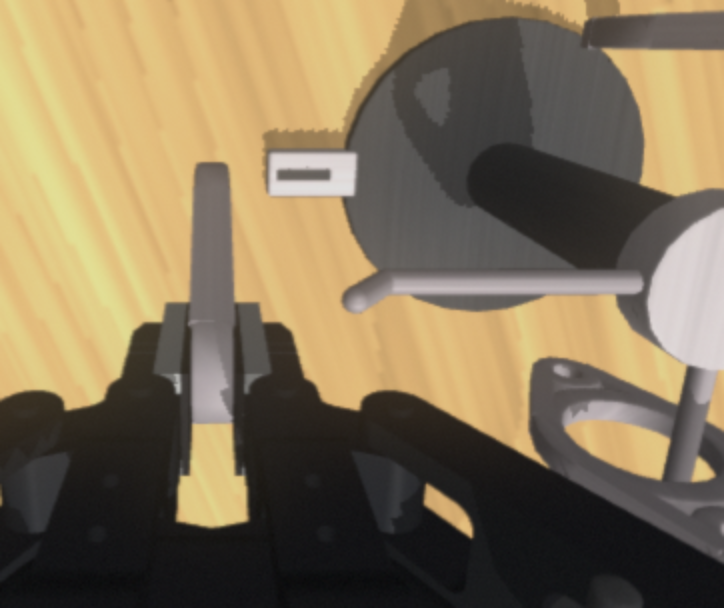

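View pics/s11.png

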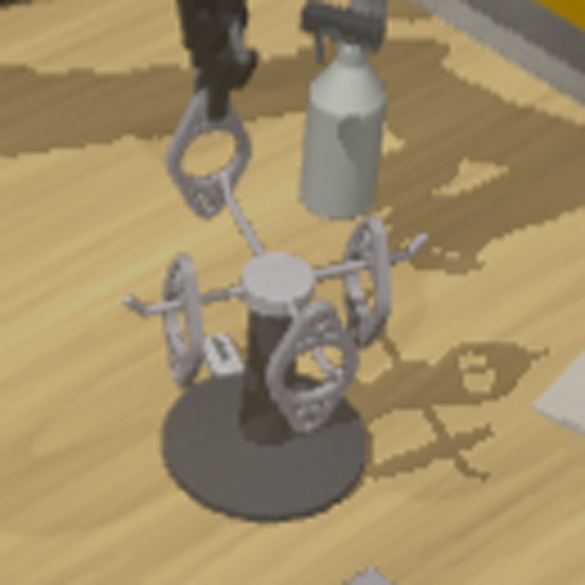

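Request:
send_rows(commands=[{"translation":[0.015,0,0],"rot":[0,0,0],"grip":0.006},{"translation":[0.017,0,0],"rot":[0,0,0],"grip":0.006},{"translation":[0.017,0,0],"rot":[0,0,0],"grip":0.006},{"translation":[0.017,0,0],"rot":[0,0,0],"grip":0.006},{"translation":[0.017,0,0],"rot":[0,0,0],"grip":0.006}])

```text
t: 13.97
eef_pos: [0.5011, 0.2045, 0.2391]
tool_rot: [0.0, 0.983, -0.181, 0.0]
contact_force: [0.4, 0.7, -3.7]
gripper_width: 0.099
```

Request:
send_rows(commands=[{"translation":[0,0,0],"rot":[0,0,0],"grip":0.006},{"translation":[0,0,0],"rot":[0,0,0],"grip":0.006},{"translation":[0,0,0],"rot":[0,0,0],"grip":0.006},{"translation":[0,0,0],"rot":[0,0,0],"grip":0.006},{"translation":[0,0,0],"rot":[0,0,0],"grip":0.006}])

```text
t: 14.38
eef_pos: [0.4983, 0.2063, 0.2393]
tool_rot: [0.0, 0.984, -0.18, -0.0]
contact_force: [-0.3, -0.4, -5.0]
gripper_width: 0.106
```

```bash
python3 - <<'E'
from m import *; from station import *
w=read_camera("wrist"); np.savez("wrist12.npz",**w); cv2.imwrite("pics/w12.png",w["pixels"][:,:,::-1])
s=read_camera("scene"); np.savez("scene12.npz",**s); cv2.imwrite("pics/s12.png",cv2.resize(s["pixels"][90:220,240:370,::-1],None,fx=4.5,fy=4.5,interpolation=cv2.INTER_CUBIC))
rel((.4995,.2048,.215),-20.9)
E
```

```text
now [0.4983 0.2063 0.2394] yaw -20.76 t 14.48 F [-0. -0. -4.] grip 0.0084
toolframe shift mm [ 1.6  1.  24.4] rotvec deg [ 0.   -0.01  0.14]
```

View pics/w12.png

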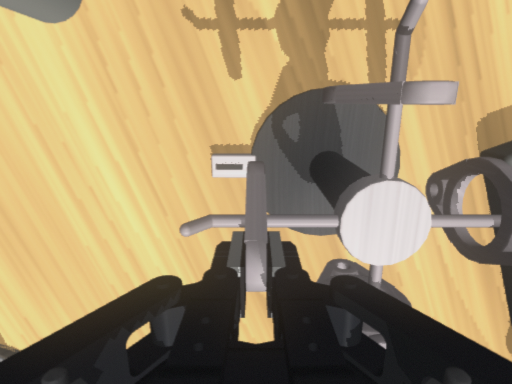

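View pics/s12.png

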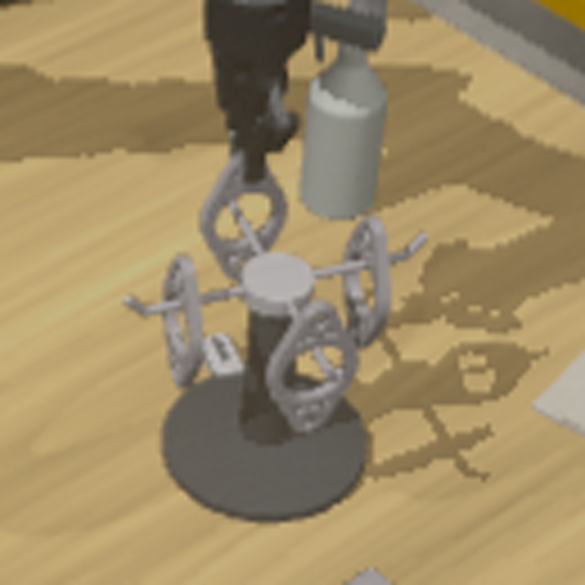

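Request:
send_rows(commands=[{"translation":[0.001,0,0.006],"rot":[0,0,0],"grip":0.006},{"translation":[0,0,0.006],"rot":[0,0,0],"grip":0.006},{"translation":[0,0,0.005],"rot":[0,0,0],"grip":0.006},{"translation":[0,0,0.003],"rot":[0,0,0],"grip":0.006},{"translation":[0,0,0.001],"rot":[0,0,0],"grip":0.006}])

```text
t: 14.9
eef_pos: [0.4991, 0.2053, 0.2173]
tool_rot: [0.0, 0.984, -0.181, -0.001]
contact_force: [-0.6, 0.2, -4.2]
gripper_width: 0.102
```

Request:
send_rows(commands=[{"translation":[0,0,0.001],"rot":[0,0,0],"grip":0.006},{"translation":[0,0,0.001],"rot":[0,0,0],"grip":0.006},{"translation":[0,0,0.001],"rot":[0,0,0],"grip":0.006},{"translation":[0,0,0],"rot":[0,0,0],"grip":0.006},{"translation":[0,0,0],"rot":[0,0,0],"grip":0.006}])

```text
t: 15.32
eef_pos: [0.4997, 0.2057, 0.2154]
tool_rot: [-0.0, 0.984, -0.181, 0.0]
contact_force: [0.7, 0.2, -4.1]
gripper_width: 0.101
```

```bash
python3 - <<'E'
from m import *; from station import *
rel((.4995,.2048,.215),-20.9)
w=read_camera("wrist");cv2.imwrite("pics/w13.png",w["pixels"][100:300,150:460,::-1].repeat(2,0).repeat(2,1))
s=read_camera("scene"); np.savez("scene13.npz",**s); cv2.imwrite("pics/s13.png",cv2.resize(s["pixels"][90:220,240:370,::-1],None,fx=4.5,fy=4.5,interpolation=cv2.INTER_CUBIC))
E
```

```text
now [0.4997 0.2057 0.2154] yaw -20.81 t 15.32 F [ 0.7  0.2 -4.1] grip 0.0086
toolframe shift mm [0.1 0.9 0.4] rotvec deg [-0.01 -0.01  0.09]
```

View pics/w13.png

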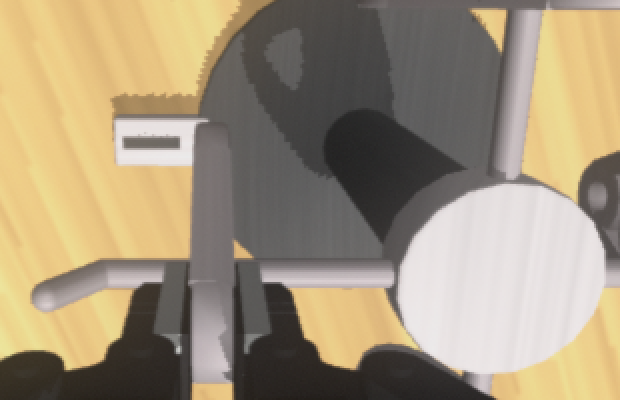

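View pics/s13.png

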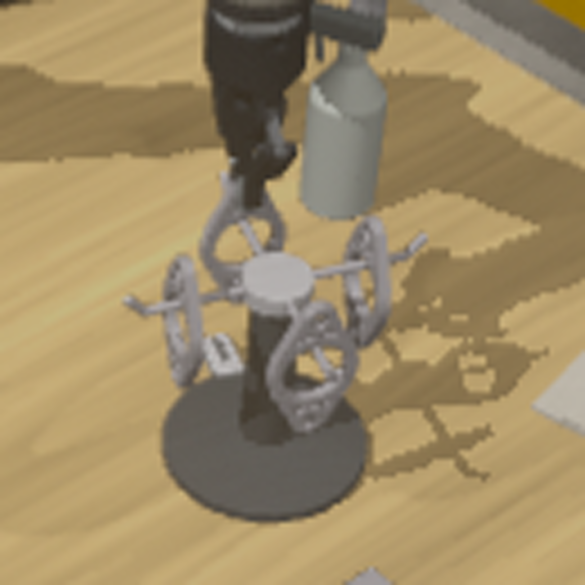

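Nearly at contact. I'll lower in 1 mm steps until the weight comes off.

Request:
send_rows(commands=[{"translation":[0,0,0.001],"rot":[0,0,0],"grip":0.006},{"translation":[0,0,0.001],"rot":[0,0,0],"grip":0.006},{"translation":[0,0,0],"rot":[0,0,0],"grip":0.006},{"translation":[0,0,0],"rot":[0,0,0],"grip":0.006},{"translation":[0,0,0],"rot":[0,0,0],"grip":0.006}])

```text
t: 15.83
eef_pos: [0.5, 0.2063, 0.2146]
tool_rot: [-0.0, 0.984, -0.18, 0.001]
contact_force: [-2.7, -1.4, 4.2]
gripper_width: 0.103
```

Request:
send_rows(commands=[{"translation":[0,0,0.001],"rot":[0,0,0],"grip":0.006},{"translation":[0,0,0.001],"rot":[0,0,0],"grip":0.006},{"translation":[0,0,0],"rot":[0,0,0],"grip":0.006},{"translation":[0,0,0],"rot":[0,0,0],"grip":0.006},{"translation":[0,0,0],"rot":[0,0,0],"grip":0.006}])

```text
t: 16.25
eef_pos: [0.5007, 0.2078, 0.2144]
tool_rot: [-0.002, 0.984, -0.18, 0.002]
contact_force: [-4.5, 0.3, 15.5]
gripper_width: 0.102
```

Request:
send_rows(commands=[{"translation":[0,0,-0.001],"rot":[0,0,0],"grip":0.006},{"translation":[0,0,-0.001],"rot":[0,0,0],"grip":0.006},{"translation":[0,0,0],"rot":[0,0,0],"grip":0.006},{"translation":[0,0,0],"rot":[0,0,0],"grip":0.006},{"translation":[0,0,0],"rot":[0,0,0],"grip":0.006}], force=20)

```text
t: 16.67
eef_pos: [0.5003, 0.2069, 0.2145]
tool_rot: [-0.001, 0.984, -0.18, 0.001]
contact_force: [-2.0, 1.1, 6.8]
gripper_width: 0.108
```

Request:
send_rows(commands=[{"translation":[0,0,0],"rot":[0,0,0],"grip":0.012},{"translation":[0,0,0],"rot":[0,0,0],"grip":0.018},{"translation":[0,0,0],"rot":[0,0,0],"grip":0.024},{"translation":[0,0,0],"rot":[0,0,0],"grip":0.03},{"translation":[0,0,0],"rot":[0,0,0],"grip":0.03}])

```text
t: 17.08
eef_pos: [0.4995, 0.2053, 0.213]
tool_rot: [0.0, 0.984, -0.181, -0.0]
contact_force: [-0.3, -0.3, -0.2]
gripper_width: 0.349
```

```bash
python3 - <<'E'
from m import *; from station import *
rel((.4995,.2048,.215),-20.9)
w=read_camera("wrist");cv2.imwrite("pics/w14.png",w["pixels"][100:300,150:460,::-1].repeat(2,0).repeat(2,1))
E
```

```text
now [0.4995 0.2053 0.213 ] yaw -20.82 t 17.08 F [-0.3 -0.3 -0.2] grip 0.0298
toolframe shift mm [ 0.2  0.4 -2. ] rotvec deg [0.04 0.02 0.08]
```

View pics/w14.png

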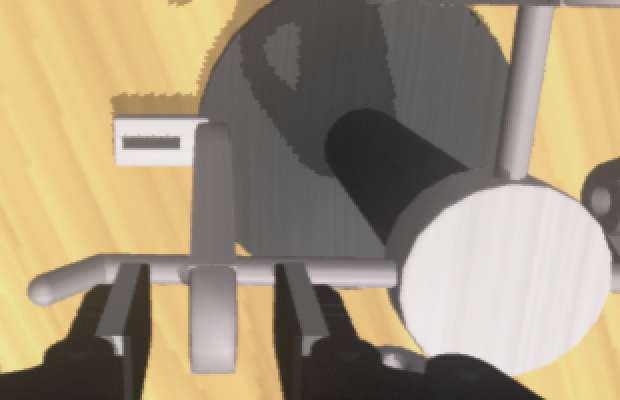

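Request:
send_rows(commands=[{"translation":[0,0,-0.01],"rot":[0,0,0],"grip":0.03},{"translation":[0,0,-0.02],"rot":[0,0,0],"grip":0.03},{"translation":[0,0,-0.03],"rot":[0,0,0],"grip":0.03},{"translation":[0,0,-0.03],"rot":[0,0,0],"grip":0.04},{"translation":[0,0,-0.03],"rot":[0,0,0],"grip":0.05}])

```text
t: 17.55
eef_pos: [0.4992, 0.2057, 0.3353]
tool_rot: [-0.0, 0.984, -0.18, -0.0]
contact_force: [0.6, -0.6, -0.2]
gripper_width: 0.582
```

Request:
send_rows(commands=[{"translation":[-0.02,0,-0.01],"rot":[0,0,0],"grip":0.06},{"translation":[-0.02,0,0],"rot":[0,0,0],"grip":0.06},{"translation":[0,0,0],"rot":[0,0,0],"grip":0.06},{"translation":[0,0,0],"rot":[0,0,0],"grip":0.06},{"translation":[0,0,0],"rot":[0,0,0],"grip":0.06}])

```text
t: 17.97
eef_pos: [0.4625, 0.2194, 0.3436]
tool_rot: [0.0, 0.984, -0.181, 0.0]
contact_force: [0.0, 0.4, -0.6]
gripper_width: 0.697
```

```bash
python3 - <<'E'
from m import *; from station import *
w=read_camera("wrist");np.savez("wrist15.npz",**w);cv2.imwrite("pics/w15.png",w["pixels"][100:350,180:480,::-1].repeat(2,0).repeat(2,1))
rel((.4995,.2048,.215),-20.9)
s=read_camera("scene"); cv2.imwrite("pics/s15.png",cv2.resize(s["pixels"][90:220,240:370,::-1],None,fx=4.5,fy=4.5,interpolation=cv2.INTER_CUBIC))
E
```

```text
now [0.4627 0.2193 0.3433] yaw -20.86 t 18.02 F [0.8 0.6 0.1] grip 0.0601
toolframe shift mm [ 39.5   0.4 128.3] rotvec deg [ 0.01 -0.01  0.04]
```

View pics/w15.png

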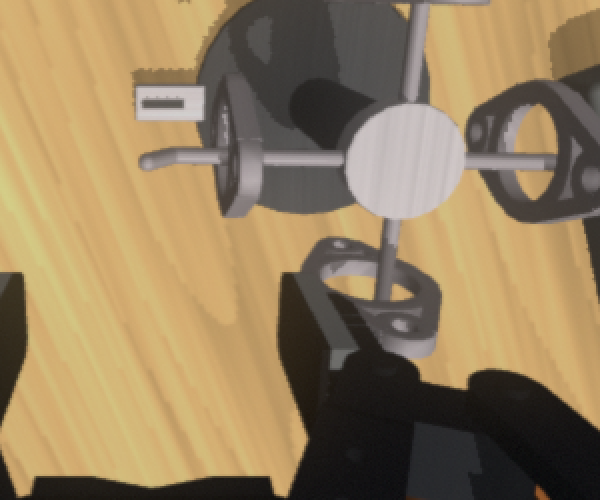

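View pics/s15.png

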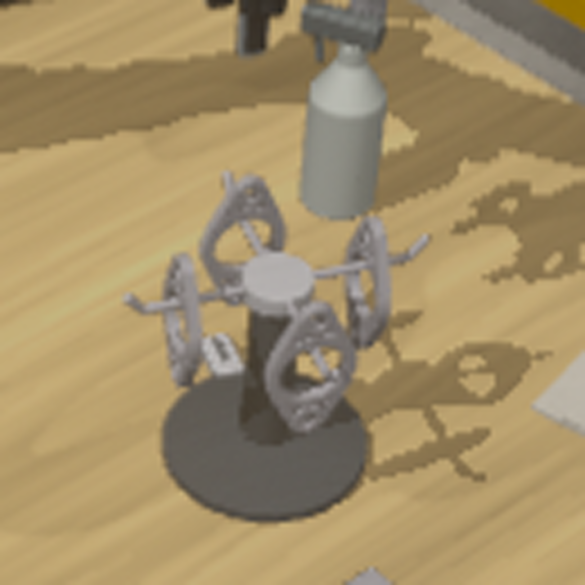

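```bash
python3 - <<'E'
from m import *
w=np.load("wrist15.npz"); k=lambda a,b:(180+(a+.5)/2-.5,100+(b+.5)/2-.5)
im=w["pixels"][100:350,180:480,::-1]; cv2.imwrite("pics/w15c.png",cv2.resize(im[30:120,55:290],None,fx=3.3,fy=3.3,interpolation=cv2.INTER_CUBIC))
b=plane(w,[k(205,156),k(330,159),k(480,161.5),k(545,162)],.184)[:,:2]
C=plane(w,[k(405,160.5)],.187)[0,:2];tip=plane(w,[k(148,162)],.194)[0,:2];p=plane(w,[k(135,86),k(136,120),k(203,85),k(204,120)],.014)[:,:2]
print("bar",ang(b[0]-b[1]),ang(b[0]-b[3]),"tip",ang(tip-C),"tab",ang(p[0]-p[2]),ang(p[1]-p[3]),ang((p[0]+p[1])/2-C),C)
E
```

```text
bar 157.73 158.11 tip 158.63 tab 159.98 159.14 159.43 [0.5697 0.1802]
```

View pics/w15c.png

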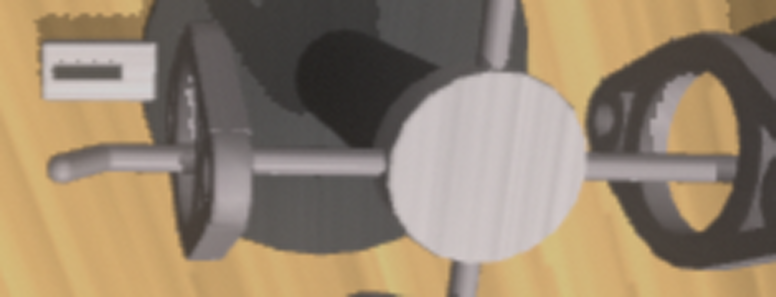

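Request:
send_rows(commands=[{"translation":[-0.01,0.03,-0.01],"rot":[0,0,0],"grip":0.06},{"translation":[0,0.04,-0.01],"rot":[0,0,0],"grip":0.06},{"translation":[0,0.04,0],"rot":[0,0,0],"grip":0.06},{"translation":[0.01,0.04,0],"rot":[0,0,0],"grip":0.06},{"translation":[0.01,0.04,0],"rot":[0,0,0],"grip":0.06}])

```text
t: 18.48
eef_pos: [0.4035, 0.0368, 0.3636]
tool_rot: [-0.0, 0.984, -0.18, 0.0]
contact_force: [2.1, -0.2, -0.2]
gripper_width: 0.698
```

Request:
send_rows(commands=[{"translation":[0.02,0.03,0],"rot":[0,0,0],"grip":0.06},{"translation":[0.02,0.03,0],"rot":[0,0,0],"grip":0.06},{"translation":[0.02,0.03,0],"rot":[0,0,0],"grip":0.06},{"translation":[0,0,0],"rot":[0,0,0],"grip":0.06},{"translation":[0,0,0],"rot":[0,0,0],"grip":0.06}])

```text
t: 18.9
eef_pos: [0.4284, -0.069, 0.3628]
tool_rot: [-0.0, 0.983, -0.183, -0.001]
contact_force: [-0.5, 1.4, 0.0]
gripper_width: 0.702
```

```bash
python3 - <<'E'
from m import *; from station import *
t=read_camera("top"); np.savez("top16.npz",**t)
a=cv2.resize(np.load("top7.npz")["pixels"][150:240,145:235,::-1],None,fx=4.4,fy=4.4,interpolation=cv2.INTER_CUBIC);b=cv2.resize(t["pixels"][150:240,145:235,::-1],None,fx=4.4,fy=4.4,interpolation=cv2.INTER_CUBIC)
cv2.imwrite("pics/t16.png",np.hstack([a,b])); 
cv2.imwrite("pics/t16f.png",t["pixels"][:,:,::-1]); rel((.5,0,.3),0)
E
```

```text
now [ 0.4283 -0.0672  0.3629] yaw -20.91 t 18.95 F [0.8 1.5 0.6] grip 0.0602
toolframe shift mm [ 43.1 -88.3  62.9] rotvec deg [ -0.05   0.06 -20.91]
```

View pics/t16.png

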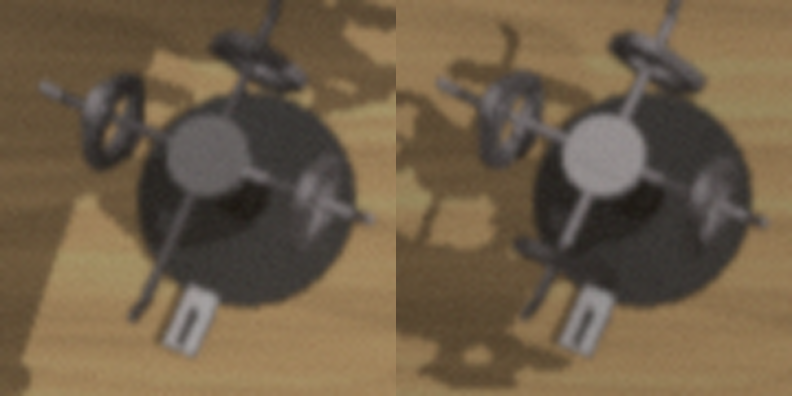

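View pics/t16f.png

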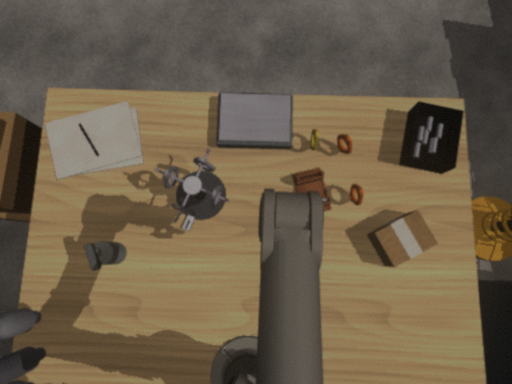

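Request:
send_rows(commands=[{"translation":[0,0,0],"rot":[0,0,0],"grip":0.06},{"translation":[0,0,0],"rot":[0,0,0],"grip":0.06},{"translation":[0,0,0],"rot":[0,0,0],"grip":0.06},{"translation":[0,0,0],"rot":[0,0,0],"grip":0.06},{"translation":[0,0,0],"rot":[0,0,0],"grip":0.06}])

```text
t: 19.37
eef_pos: [0.4281, -0.0662, 0.3634]
tool_rot: [0.0, 0.984, -0.18, 0.0]
contact_force: [0.5, -0.5, -0.1]
gripper_width: 0.706
```

Request:
send_rows(commands=[{"translation":[0,0,0],"rot":[0,0,0],"grip":0.06},{"translation":[0,0,0],"rot":[0,0,0],"grip":0.06},{"translation":[0,0,0],"rot":[0,0,0],"grip":0.06},{"translation":[0,0,0],"rot":[0,0,0],"grip":0.06},{"translation":[0,0,0],"rot":[0,0,0],"grip":0.06}])

```text
t: 19.78
eef_pos: [0.4282, -0.0668, 0.3633]
tool_rot: [0.0, 0.984, -0.181, 0.0]
contact_force: [0.3, -0.7, -0.6]
gripper_width: 0.705
```

```bash
python3 - <<'E'
from m import *; from station import *
P=[read_camera("scene") for _ in range(8)]
for i in(3,7): print(np.abs(P[i]["pixels"][100:215,255:345].astype(int)-P[0]["pixels"][100:215,255:345]).max())
s=P[0]; s0=np.load("scene0.npz")
d=np.abs(s["pixels"].astype(int)-s0["pixels"]).sum(2)
for n,(u0,u1,v0,v1) in dict(spray=(300,330,88,140),carton=(78,148,218,282),ring=(192,216,215,243)).items(): print(n,d[v0:v1,u0:u1].mean())
c=cloud(s); m=(np.hypot(c[...,0]-.4995,c[...,1]-.2048)<.04)&(c[...,2]>.09); p=c[m]; print("flange z",p[:,2].min(),p[:,2].max(),np.median(p,0))
cv2.imwrite("pics/s17.png",cv2.resize(s["pixels"][75:305,70:370,::-1],None,fx=2.6,fy=2.6,interpolation=cv2.INTER_CUBIC))
E
```

```text
17
16
spray 60.937179487179485
carton 1.9169642857142857
ring 2.1800595238095237
flange z 0.0959272800857478 0.22504251944301112 [0.5002 0.1983 0.1829]
```

View pics/s17.png

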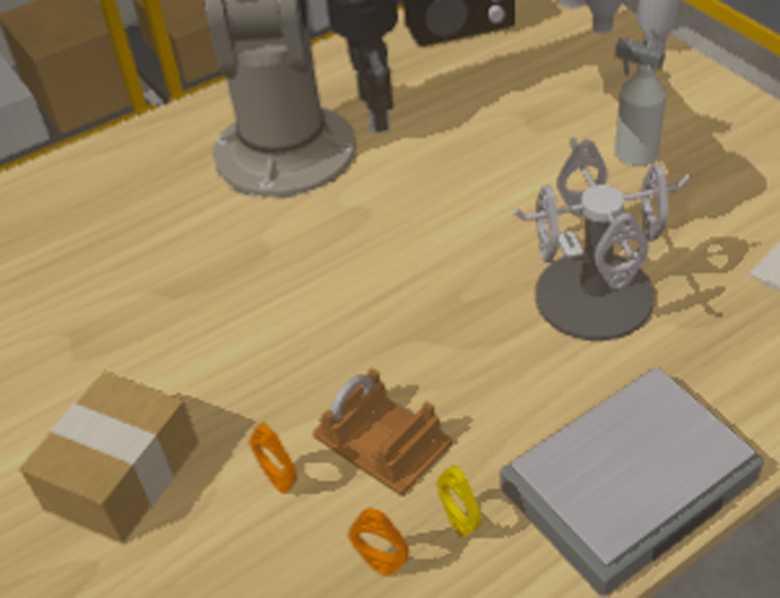

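```bash
python3 -c "
from station import *
print(hand_in())"
```

```text
the job is handed in; nothing more can be done
None
```

I turned the carousel until the empty hook lined up with the pointer tab. Then I lifted the grey two-eared flange out of the stand and hung it by its bore on that hook. The job was handed in at about 20 s; the hand-in gives no verdict.

**Flange:** it hangs on its own with its ears from about 0.096 to 0.225 m high. Eight pictures over about 0.4 s showed no movement beyond image noise. The gripper was well clear of everything.

**Hook alignment:** after turning, the hook measured 159.2° against 159.0° for the tab. When I seated the flange I pressed about 15 N, and the hook moved back by about 1°. The last wrist view gave about 158–158.6° for the hook and 159–160° for the tab, so it is roughly 1–1.5° off. I left it, because correcting it risked knocking the hung flange.

**Things to leave alone:** the carton and ring look the same as at the start. The spray bottle's pixels differ from the first picture; I put that down to the arm's shadow, because the bottle is at the same place in the scene and top views.

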